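Line up the bisque bud vases by height on the display board

ROBOT

A 7-joint arm with a two-finger parallel gripper is mounted at the origin on the work surface. World frame = base frame: x ahead of the robot, y to its left, z up, the work surface at z = 0. Lengths are in mm, angles in degrees, forces in N, time in s.
With the tool pointing down it reaches from about 425 to 875 mm from the base axis. Payload 9.9 kg.
Tool frame: the origin (TCP) lies on the front face of the gripper's body, between the roots of the fingers; the fingertips stand 73 mm ahead of it and the grasp point (between the pads) lies 54 mm ahead of it; z points along the fingers, x is the direction in which the jaws open and shut, and the axes are right-handed (so a half turn about z gives the same grasp; the last joint's range is limited). The gripper opens to 85 mm and grips with 20 to 120 N. Pads are 22 mm wide; open, the fingers measure 114 mm over their backs; the gripper's body (76 mm by 85 mm) begins 54 mm behind the grasp point. The pads swing forward as they close: fully open they stand 13 mm farther back than shut.
Start: joints at [63.954, 32.985, 1.427, 82.34, -0.859, 64.687, -3.237], TCP at [244.599, -629.129, 303.889] pointing down, gripper open.
Joint ranges: [-157.87, 157.87], [-19.46, 123.44], [-87.15, 90], [11.01, 140.99], [-62.26, 242.26], [9.8, 113.94], [-161.44, 161.44]. Speed limits (degrees/s): [127.2, 127.2, 172.46, 172.46, 180, 180, 180].

INTERFACE

Orientations are given as a 3x3 rotation matrix whose columns are the frame's x, y, z axes.
In Python, from rig import ctrl gives the robot as it stands.
- The arm moves only by the tool drive_tool, never from a script. Its argument "increments" is one flat list of numbers, 7 for each row, row after row: the shift along the tool's x, y, z in m, then the turn, a rotation vector about the tool's x, y, z in rad, then the opening, from -1 (shut) to 1 (fully open). In form: [tx, ty, tz, rx, ry, rz, grip, tx, ty, tz, rx, ry, rz, grip, ...]. A call has exactly 8 rows; each row is the pose to reach, as a shift and turn from the pose commanded when the call began, along the tool's axes at that moment; what a row does not reach only later rows make up. A row lasts 1/12 s, in which the tool goes at most 41.7 mm and 7.16 degrees, less where a joint would pass 70% of its speed; a pose out of reach is approached as far as the arm can. A call with a gripper value outside its range is refused whole. The fingers move at their own pace and stop on an object; the grip force is fixed at half the most. Time passes only in rows, so rows that repeat a pose let the fingers close, or fill a call up. It gives the time, the measured TCP pose, the force and the opening at its end, in the units of the state.
- ctrl.observe(): the state, without advancing time (a new reading comes with each control period).
- ctrl.capture(name): name is "scene" or "top"; returns the picture (420x560x3 uint8, blue, green, red); there is no depth.
- ctrl.get_calibration(name): a dict with "fx", "fy", "cx", "cy" (pixels), "R" (3x3) and "t" (3): a world point X has camera coordinates R X + t. Camera axes: x right, y down, z forward; pixel columns grow to the right and rows downward; lengths in mm; the calibration is good to about 2 mm. A picture is of the moment at which its call begins. get_calibration takes no time and is no camera call.
- ctrl.job_done(): hands the job in, once; it reports no verdict.
Trained networks look in the newest picture that a camera, given by its name, has taken for a name from the list of things; names that differ only in an ending like _2 or _b are one class to them, and where a whole thing is asked for, a point or a joint stands for the part that bears it (a point fixed in the world has none). Each returns a list of dicts, best first, with "conf" (0 to 1); they miss things now and then, are a little off and sometimes report something else, mostly with a low value. They report only what shows in the picture. A call takes as long as a camera call. They do not tell look-alikes from the thing itself.
- ctrl.spot_in(camera, thing): "location" ([row, column] in pixels, amid what is visible of it).
- ctrl.outline_of(camera, thing): "mask" (420x560 bool, what is visible of it) and "location" ([row, column] in pixels, amid what is visible of it).
- ctrl.landmark_of(camera, thing): "location" ([row, column] in pixels: a listed point, or the origin of a listed thing).
The state is a dict: "time": time; "joint_pos": joint angles; "qd": joint speeds; "joint_torque": joint torques, N m; "ee_pos": TCP position; "orientation": TCP orientation; "wrist_force": force on the tool from outside, world axes, zero at the start; "wrist_torque": the same for the moment, N m; "gripper_width": finger opening in mm.
Only numpy, scipy, OpenCV 4.12 (cv2) and the standard library are available. Lean on these libraries where they do the work, as an engineer would, in place of code of your own. Each camera call takes 0.05 s, during which the arm holds its last target.

TASK

Finish the sample row of bud vases on the display board: the tallest already stands at one end, so stand the other four on the empty cork pads in falling order of height, the next tallest beside it and the smallest at the far end. Each stands upright in the middle of its own pad, set down gently and released. Leave the tallest vase where it is, and do not drop any vase or knock one over.

Things in the scene. Friction and masses are not known exactly. Their poses are not given: they have to be found in the camera images.
- vase_130: loose bud vase of plain cream bisque, 130 mm tall, standing on the table near the robot: round belly 66 mm across (widest at 40 mm height), above 81 mm height a straight round neck 27 mm across up to the open mouth. Origin: centre of the underside of its foot; z up its axis. It is alike from all sides; take it by the neck from above. Mass 0.06 to 0.4 kg, growing with size.
- vase_110: loose bud vase of plain cream bisque, 110 mm tall, standing on the table near the robot: round belly 57 mm across (widest at 34 mm height), above 68 mm height a straight round neck 24 mm across up to the open mouth. Origin: centre of the underside of its foot; z up its axis. It is alike from all sides; take it by the neck from above. Mass 0.06 to 0.4 kg, growing with size.
- vase_90: loose bud vase of plain cream bisque, 90 mm tall, standing on the table near the robot: round belly 48 mm across (widest at 28 mm height), above 56 mm height a straight round neck 21 mm across up to the open mouth. Origin: centre of the underside of its foot; z up its axis. It is alike from all sides; take it by the neck from above. Mass 0.06 to 0.4 kg, growing with size.
- vase_70: loose bud vase of plain cream bisque, 70 mm tall, standing on the table near the robot: round belly 40 mm across (widest at 22 mm height), above 43 mm height a straight round neck 18 mm across up to the open mouth. Origin: centre of the underside of its foot; z up its axis. It is alike from all sides; take it by the neck from above. Mass 0.06 to 0.4 kg, growing with size.
- tallest_vase: the fifth vase of the same form, 150 mm tall, belly 76 mm, neck 30 mm. It already stands on its own cork pad at one end (left or right) of the display board. Loose: leave it there. Origin: centre of the underside of its foot, z up.
- pad_a: one of the four empty round cork pads, all alike, 72 mm across and 5 mm thick, fixed on the display board. The board is a wooden plank 105 x 470 mm, its top 30 mm above the table, lying across the robot's front beyond the loose vases; its five pads are in one row along it, about 92 mm from centre to centre. The letters say nothing about the place in the row. Origin: centre of the pad's underside; z up; its upper face is 5 mm above, 35 mm above the table.
- pad_b: one of the four empty round cork pads, all alike, 72 mm across and 5 mm thick, fixed on the display board. The board is a wooden plank 105 x 470 mm, its top 30 mm above the table, lying across the robot's front beyond the loose vases; its five pads are in one row along it, about 92 mm from centre to centre. The letters say nothing about the place in the row. Origin: centre of the pad's underside; z up; its upper face is 5 mm above, 35 mm above the table.
- pad_c: one of the four empty round cork pads, all alike, 72 mm across and 5 mm thick, fixed on the display board. The board is a wooden plank 105 x 470 mm, its top 30 mm above the table, lying across the robot's front beyond the loose vases; its five pads are in one row along it, about 92 mm from centre to centre. The letters say nothing about the place in the row. Origin: centre of the pad's underside; z up; its upper face is 5 mm above, 35 mm above the table.
- pad_d: one of the four empty round cork pads, all alike, 72 mm across and 5 mm thick, fixed on the display board. The board is a wooden plank 105 x 470 mm, its top 30 mm above the table, lying across the robot's front beyond the loose vases; its five pads are in one row along it, about 92 mm from centre to centre. The letters say nothing about the place in the row. Origin: centre of the pad's underside; z up; its upper face is 5 mm above, 35 mm above the table.
Things that resemble listed ones, but are neither listed nor needed, are in the scene too. Leave any red or yellow look-alike of the tallest_vase alone.

How it is judged (in metres and radians):
At the end, for the whole second after the job is handed in: Each of the four vases stands upright (within 6 degrees), released and at rest on a cork pad, its axis within 15 mm of the pad's centre, and counted from the tallest vase the row goes 130, 110, 90, 70 mm (first to fourth pad from it); the tallest vase is within 20 mm of where it was, upright ((horizontal distance between vase_130 and pad_a below 0.015 m or horizontal distance between vase_130 and pad_b below 0.015 m or horizontal distance between vase_130 and pad_c below 0.015 m or horizontal distance between vase_130 and pad_d below 0.015 m) and horizontal distance between vase_130 and tallest_vase between 0.057 and 0.127 m and height (world z) of vase_130 between 0.031 and 0.04 m and angle between each of vase_130, vase_110, vase_90, vase_70, tallest_vase's own z axis and vertical below 0.1 rad and linear speed of each of vase_130, vase_110, vase_90, vase_70, tallest_vase below 0.02 m/s and angular speed of each of vase_130, vase_110, vase_90, vase_70 below 0.2 rad/s and (horizontal distance between vase_110 and pad_a below 0.015 m or horizontal distance between vase_110 and pad_b below 0.015 m or horizontal distance between vase_110 and pad_c below 0.015 m or horizontal distance between vase_110 and pad_d below 0.015 m) and horizontal distance between vase_110 and tallest_vase between 0.149 and 0.219 m and height (world z) of vase_110 between 0.031 and 0.04 m and (horizontal distance between vase_90 and pad_a below 0.015 m or horizontal distance between vase_90 and pad_b below 0.015 m or horizontal distance between vase_90 and pad_c below 0.015 m or horizontal distance between vase_90 and pad_d below 0.015 m) and horizontal distance between vase_90 and tallest_vase between 0.241 and 0.311 m and height (world z) of vase_90 between 0.031 and 0.04 m and (horizontal distance between vase_70 and pad_a below 0.015 m or horizontal distance between vase_70 and pad_b below 0.015 m or horizontal distance between vase_70 and pad_c below 0.015 m or horizontal distance between vase_70 and pad_d below 0.015 m) and horizontal distance between vase_70 and tallest_vase between 0.333 and 0.403 m and height (world z) of vase_70 between 0.031 and 0.04 m and distance of tallest_vase from where it was at the start of the episode below 0.02 m); the robot touches nothing.
It fails at once if a vase is knocked over (leans more than 40 degrees) (angle between any of vase_130, vase_110, vase_90, vase_70's own z axis and vertical above 0.7 rad).
It fails at once if a vase is dropped (moves free of the fingers faster than 0.7 m/s, as after a fall of 25 mm) ((contact force between vase_130 and the fingers below 0.05 N and linear speed of vase_130 above 0.7 m/s) or (contact force between vase_110 and the fingers below 0.05 N and linear speed of vase_110 above 0.7 m/s) or (contact force between vase_90 and the fingers below 0.05 N and linear speed of vase_90 above 0.7 m/s) or (contact force between vase_70 and the fingers below 0.05 N and linear speed of vase_70 above 0.7 m/s)).
It fails at once if the tallest vase is pushed out of its place (more than 20 mm) or knocked over (distance of tallest_vase from where it was at the start of the episode above 0.02 m or angle between tallest_vase's own z axis and vertical above 0.5 rad).
It also fails if it takes over 120 s, if anything falls off the work surface, if the arm or the gripper's body presses on something with over 40 N, if the wrist force passes 120 N, or if a joint passes its speed limit or range.

## Working session

There is one attempt and no reset: what is moved stays moved. The work goes in short steps, Python scripts to look and compute and a tool call to move; the robot and the scene stay as the last step left them, time stands still between calls to the robot, and variables do not carry over. Pictures are saved under pics/ and viewed, and the job is handed in when it is done.

Besides the shell and the picture viewer there is one more tool, called after "Call:" by a JSON object that holds its "fn" and its "kwargs". drive_tool: Moves the arm, as the interface text tells. Its arguments: {"type":"object","properties":{"increments":{"type":"array","items":{"type":"number"}}},"required":["increments"]}

```bash
mkdir -p pics; ls; python3 - <<'E'
from rig import ctrl
import cv2
for n in("scene","top"):
    cv2.imwrite(f"pics/{n}0.png",ctrl.capture(n)); c=ctrl.get_calibration(n); print(n,c)
s=ctrl.observe(); print(s)
E
```

```text
pics
scene {'fx': 449.8309748032817, 'fy': 449.8309748032817, 'cx': 283.2929528674061, 'cy': 205.99994533069048, 'R': array([[ 0.72833501,  0.68518549, -0.00699676],
       [ 0.42364329, -0.45830081, -0.7813365 ],
       [-0.53856706,  0.5661106 , -0.62407076]]), 't': array([-379.63602538, -168.20411812, 1232.01480722])}
top {'fx': 498.0784525379268, 'fy': 498.0784525379268, 'cx': 275.7599842649173, 'cy': 206.7160664082659, 'R': array([[-0.00997111, -0.9999301 , -0.00635399],
       [-0.98034836,  0.01102745, -0.19696572],
       [ 0.19702202,  0.00426516, -0.98038979]]), 't': array([  62.13124327,  492.33539982, 1293.55949493])}
{'time': 0.1, 'joint_pos': array([63.95449223, 33.02993564,  1.42404481, 82.38081905, -0.86011952,
       64.68815125, -3.2393074 ]), 'qd': array([-0.065396  , -0.11564041,  0.04230424, -0.07830351,  0.06186947,
        0.0743321 , -0.06789302]), 'joint_torque': array([ 5.76514241e-03, -7.67306399e+01,  2.25802034e+00, -2.86601418e+01,
        1.59978087e-02,  8.57446081e-03, -7.77553851e-06]), 'ee_pos': array([ 244.48383568, -628.84686834,  303.10935582]), 'orientation': array([[ 3.62328056e-01, -9.32050422e-01, -6.25932290e-04],
       [-9.32049360e-01, -3.62328589e-01,  1.40877848e-03],
       [-1.53984574e-03,  7.29598234e-05, -9.99998812e-01]]), 'wrist_force': array([-0.03698007, -0.07906094,  0.09923257]), 'wrist_torque': array([-0.01496689, -0.04386117, -0.02278825]), 'gripper_width': 85.45617931776883}
```

View pics/scene0.png

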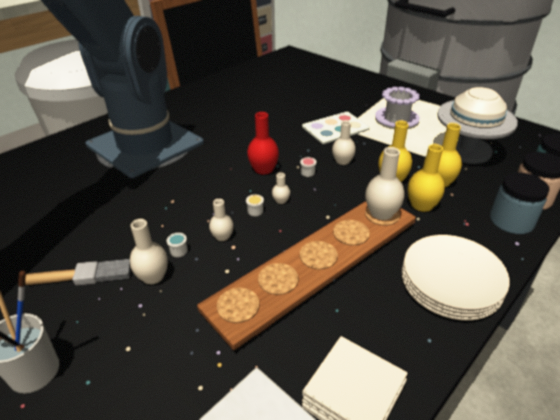

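View pics/top0.png

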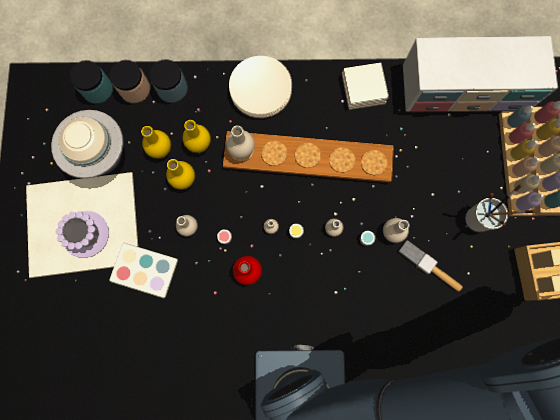

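```bash
cat > h.py <<'E'
import numpy as np, cv2
from rig import ctrl
def ray(cam,px,z):
    c=ctrl.get_calibration(cam);d=c["R"].T@np.array([(px[1]-c["cx"])/c["fx"],(px[0]-c["cy"])/c["fy"],1.])
    o=-c["R"].T@c["t"]; return o+d*(z-o[2])/d[2]
def proj(cam,X):
    c=ctrl.get_calibration(cam);p=c["R"]@np.array(X,float)+c["t"]; return np.array([c["cy"]+c["fy"]*p[1]/p[2],c["cx"]+c["fx"]*p[0]/p[2]])
E
python3 - <<'E'
from h import *
Z=dict(vase_130=0,vase_110=0,vase_90=0,vase_70=0,tallest_vase=35,pad_a=30)
for cam in("top","scene"):
    for n,z in Z.items():
        for d in ctrl.landmark_of(cam,n):
            print(cam,n,round(d["conf"],2),np.round(d["location"],1),np.round(ray(cam,d["location"],z)[:2],1))
E
```

```text
top vase_130 0.97 [232.9 394. ] [ 425.4 -268.8]
top vase_130 0.78 [227.1 190.2] [447.8 295.3]
top vase_130 0.62 [228.8 271.4] [440.5  69.8]
top vase_110 0.97 [232.9 394. ] [ 425.4 -268.8]
top vase_110 0.78 [227.1 190.2] [447.8 295.3]
top vase_110 0.62 [228.8 271.4] [440.5  69.8]
top vase_90 0.97 [232.9 394. ] [ 425.4 -268.8]
top vase_90 0.78 [227.1 190.2] [447.8 295.3]
top vase_90 0.62 [228.8 271.4] [440.5  69.8]
top vase_70 0.97 [232.9 394. ] [ 425.4 -268.8]
top vase_70 0.78 [227.1 190.2] [447.8 295.3]
top vase_70 0.62 [228.8 271.4] [440.5  69.8]
top tallest_vase 0.97 [149.1 156.7] [663.7 388. ]
top tallest_vase 0.7 [147.5 243.7] [665.5 144.8]
top tallest_vase 0.67 [274.1 247.9] [314.3 132.7]
top pad_a 0.78 [157.  273.2] [638.4  62.7]
top pad_a 0.71 [161.6 368.7] [ 621.9 -202.9]
top pad_a 0.58 [161.4 341.5] [ 623.4 -127.3]
top pad_a 0.57 [157.5 308.2] [635.8 -34.9]
scene vase_130 0.89 [234.5 222.2] [435.  -95.4]
scene vase_130 0.84 [159.2 341.7] [441.4 306.1]
scene vase_130 0.76 [276.1 155. ] [ 430.7 -259. ]
scene vase_130 0.62 [200.6 284. ] [451.1  77. ]
scene vase_110 0.89 [234.5 
[... 290 characters left out ...]
. ] [ 430.7 -259. ]
scene vase_90 0.62 [200.6 284. ] [451.1  77. ]
scene vase_70 0.89 [234.5 222.2] [435.  -95.4]
scene vase_70 0.84 [159.2 341.7] [441.4 306.1]
scene vase_70 0.76 [276.1 155. ] [ 430.7 -259. ]
scene vase_70 0.62 [200.6 284. ] [451.1  77. ]
scene tallest_vase 0.96 [212.2 378.6] [654.6 150.1]
scene tallest_vase 0.94 [202.1 422.4] [704.3 242.7]
scene tallest_vase 0.88 [178.5 392.8] [609.5 275.2]
scene tallest_vase 0.84 [179.5 440.5] [692.  345.8]
scene tallest_vase 0.74 [164.7 261.7] [345.8 110.7]
scene pad_a 0.98 [252.  319.5] [636.5 -21.4]
scene pad_a 0.79 [277.9 280.2] [ 627.  -120.2]
scene pad_a 0.72 [303.3 239.2] [ 615.7 -209.3]
scene pad_a 0.65 [233.7 350.8] [649.1  61.1]
```

Bases run 130 (y≈-269), 90 (y≈-95), 70 (y≈70) and 110 (y≈295), with the tallest at y≈148, so the order goes toward -y. The landmarks disagree by about 10 mm, so I'll refine with outlines and a silhouette fit.

```bash
cat > fit.py <<'E'
from h import *
from scipy.optimize import minimize
SP={150:(76,46,93,30),130:(66,40,81,27),110:(57,34,68,24),90:(48,28,56,21),70:(40,22,43,18)}
def sil(cam,x,y,z0,H):
    B,zb,zn,n=SP[H]; c=ctrl.get_calibration(cam)
    # radius profile
    zs=np.linspace(0,H,45); r=np.interp(zs,[0,zb*.5,zb,(zb+zn)/2,zn,H],[B*.30,B*.45,B/2,B*.38,n/2,n/2])
    a=np.linspace(0,2*np.pi,24)[:-1]; S=4
    im=np.zeros((420*S//1,560*S),np.uint8); prev=None
    for z,ra in zip(zs,r):
        P=np.stack([x+ra*np.cos(a),y+ra*np.sin(a),np.full(a.shape,z0+z)])
        p=c["R"]@P+c["t"][:,None]; q=np.stack([c["cx"]+c["fx"]*p[0]/p[2]+.5,c["cy"]+c["fy"]*p[1]/p[2]+.5],1)*S
        pts=q if prev is None else np.vstack([q,prev])
        cv2.fillConvexPoly(im,cv2.convexHull(pts.astype(np.float32)).round().astype(np.int32),255); prev=q
    return cv2.resize(im,(560,420),interpolation=cv2.INTER_AREA)/255.
def fit(masks,x,y,z0,H):
    def f(v):
        e=0
        for cam,m in masks:
            e+=np.abs(sil(cam,x+v[0],y+v[1],z0,H)-m).sum()/m.sum()
        return e
    r=minimize(f,[0,0],method="Nelder-Mead",options=dict(initial_simplex=[[0,0],[8,0],[0,8]],xatol=.2,fatol=1e-3,maxiter=60))
    return x+r.x[0],y+r.x[1],r.fun
def vmask(img,m=None): pass
E
cat > m1.py <<'E'
from fit import *
exp={"130":(428,-264),"110":(445,300),"90":(435,-95),"70":(446,73)}
M={}
for cam in("top","scene"):
    img=ctrl.capture(cam)
    L=ctrl.outline_of(cam,"vase_130")+ctrl.outline_of(cam,"vase_130")
    T=ctrl.outline_of(cam,"tallest_vase"); P=ctrl.outline_of(cam,"pad_a")+ctrl.outline_of(cam,"pad_a")
    for k,(x,y) in list(exp.items())+[("150",(660,148))]:
        H=int(k);z0=35 if H==150 else 0
        s=sil(cam,x,y,z0,H)
        best=None
        for d in (T if H==150 else L):
            iou=np.minimum(s,d["mask"]).sum()/np.maximum(s,d["mask"]).sum()
            if best is None or iou>best[0]: best=(iou,d["mask"],d["conf"])
        if best and best[0]>.3: M.setdefault(k,[]).append((cam,best[1].astype(float))); print(cam,k,"iou %.2f conf %.2f"%(best[0],best[2]),int(best[1].sum()),int(s.sum()))
        else: print(cam,k,"none")
    for d in P:
        ys,xs=np.nonzero(d["mask"]); print(cam,"pad %.2f"%d["conf"],len(ys),np.round(ray(cam,(ys.mean(),xs.mean()),35)[:2],1))
for k,ms in M.items():
    x,y=exp.get(k,(660,148));z0=35 if k=="150" else 0
    for H in ([150] if k=="150" else [130,110,90,70]):
        if k!="150" and abs(H-int(k))>20: continue
        print(k,"as",H,[np.round(fit([m],x,y,z0,H),2) for m in ms] if H==int(k) else "", "joint",np.round(fit(ms,x,y,z0,H),2))
E
python3 m1.py
```

```text
top 130 iou 0.91 conf 0.61 499 506
top 110 iou 0.80 conf 0.58 327 357
top 90 iou 0.68 conf 0.65 218 244
top 70 iou 0.87 conf 0.46 150 167
top 150 iou 0.79 conf 0.69 637 678
top pad 0.98 497 [ 618.4 -215. ]
top pad 0.68 542 [648.4  61.6]
top pad 0.62 464 [ 627.9 -125.9]
top pad 0.56 496 [641.1 -31.4]
top pad 0.98 497 [ 618.4 -215. ]
top pad 0.68 542 [648.4  61.6]
top pad 0.62 464 [ 627.9 -125.9]
top pad 0.56 496 [641.1 -31.4]
scene 130 iou 0.86 conf 0.67 1592 1581
scene 110 iou 0.83 conf 0.67 575 644
scene 90 iou 0.90 conf 0.55 676 641
scene 70 iou 0.80 conf 0.71 366 355
scene 150 iou 0.87 conf 0.72 1710 1765
scene pad 0.93 981 [ 627.6 -125.9]
scene pad 0.75 1211 [ 618.7 -214.6]
scene pad 0.75 803 [643.  -31.7]
scene pad 0.73 701 [648.   61.7]
scene pad 0.93 981 [ 627.6 -125.9]
scene pad 0.75 1211 [ 618.7 -214.6]
scene pad 0.75 803 [643.  -31.7]
scene pad 0.73 701 [648.   61.7]
130 as 130 [array([ 4.2896e+02, -2.6248e+02,  6.0000e-02]), array([ 4.2460e+02, -2.5994e+02,  5.0000e-02])] joint [ 4.2807e+02 -2.6120e+02  1.6000e-01]
130 as 110  joint [ 426.85 -261.54    0.53]
110 as 130  joint [444.3  301.98   1.01]
110 as 110 [array([4.4927e+02, 3.0155e+02, 1.0000e-01]), array([4.4411e+02, 3.0578e+02, 1.2000e-01])] joint [4.4820e+02 3.0154e+02 2.8000e-01]
110 as 90  joint [447.04 302.5    0.5 ]
90 as 110  joint [436.14 -97.48   0.95]
90 as 90 [array([ 4.4034e+02, -9.9250e+01,  1.3000e-01]), array([ 4.3639e+02, -9.6540e+01,  9.0000e-02])] joint [ 4.3916e+02 -9.8660e+01  2.6000e-01]
90 as 70  joint [440.09 -98.7    0.61]
70 as 90  joint [442.93  73.6    1.09]
70 as 70 [array([4.4655e+02, 7.1970e+01, 1.2000e-01]), array([4.407e+02, 7.653e+01, 1.000e-01])] joint [4.4555e+02 7.2210e+01 3.5000e-01]
150 as 150 [array([6.6242e+02, 1.5358e+02, 8.0000e-02]), array([6.5720e+02, 1.5699e+02, 5.0000e-02])] joint [6.5920e+02 1.5357e+02 1.8000e-01]
```

Call:
{"fn": "drive_tool", "kwargs": {"increments": [-0.026, -0.028, 0, 0, 0, -0.12, 1, -0.052, -0.057, 0, 0, 0, -0.24, 1, -0.078, -0.085, 0, 0, 0, -0.36, 1, -0.104, -0.114, 0, 0, 0, -0.48, 1, -0.13, -0.142, 0, 0, 0, -0.6, 1, -0.156, -0.171, 0, 0, 0, -0.72, 1, -0.182, -0.2, 0, 0, 0, -0.84, 1, -0.207, -0.228, 0, 0, 0, -0.96, 1]}}

```text
time: 1.97
ee_pos: [382.7, -351.7, 304.3]
orientation: [[0.973, -0.232, 0.001], [-0.232, -0.973, -0.001], [0.001, 0.0, -1.0]]
wrist_force: [0.5, 0.5, -0.4]
gripper_width: 85.6
```

```bash
cat > go.py <<'E'
from h import *
import sys
from scipy.spatial.transform import Rotation as Ro
s=ctrl.observe();R=s["orientation"];t=np.array([float(a) for a in sys.argv[1:4]])
Rt=np.diag([1.,-1,-1])
print("t",round(s["time"],2),"ee",s["ee_pos"].round(1),"w",round(s["gripper_width"],1),"F",s["wrist_force"].round(1))
print("shift",(R.T@(t-s["ee_pos"])/1000).round(4),"rot",Ro.from_matrix(R.T@Rt).as_rotvec().round(4))
E
python3 go.py 427 -261 250
```

```text
t 1.97 ee [ 382.7 -351.7  304.3] w 85.6 F [ 0.5  0.5 -0.4]
shift [ 0.022  -0.0985  0.0542] rot [ 0.0005 -0.0006 -0.234 ]
```

Call:
{"fn": "drive_tool", "kwargs": {"increments": [0.006, -0.025, 0.014, 0, 0, -0.06, 1, 0.012, -0.05, 0.028, 0, 0, -0.12, 1, 0.018, -0.075, 0.041, 0, 0, -0.18, 1, 0.022, -0.0985, 0.054, 0.0005, -0.0006, -0.234, 1, 0.022, -0.0985, 0.054, 0.0005, -0.0006, -0.234, 1, 0.022, -0.0985, 0.054, 0.0005, -0.0006, -0.234, 1, 0.022, -0.0985, 0.054, 0.0005, -0.0006, -0.234, 1, 0.022, -0.0985, 0.054, 0.0005, -0.0006, -0.234, 1]}}

```text
time: 2.63
ee_pos: [426.6, -264.3, 250.3]
orientation: [[1.0, -0.008, -0.0], [-0.008, -1.0, -0.0], [-0.0, 0.0, -1.0]]
wrist_force: [0.7, -0.2, 0.2]
gripper_width: 85.5
```

```bash
python3 go.py 427 -261 166; python3 - <<'E'
from h import *
for n in("scene","top"):
    i=ctrl.capture(n); 
    for h,c in((0,(0,0,255)),(130,(0,255,0))):
        p=proj(n,(427,-261,h)); cv2.circle(i,(int(p[1]+.5),int(p[0]+.5)),1,c,-1)
    p=proj(n,(427,-261,130)).astype(int); r=max(0,p[0]-90);q=max(0,p[1]-100)
    cv2.imwrite(f"pics/{n}1.png",cv2.resize(i[r:r+180,q:q+200],None,fx=3,fy=3,interpolation=cv2.INTER_CUBIC))
E
```

```text
t 2.63 ee [ 426.6 -264.3  250.3] w 85.5 F [ 0.7 -0.2  0.2]
shift [ 0.0004 -0.0033  0.0843] rot [ 0.0003  0.0001 -0.0082]
```

View pics/scene1.png

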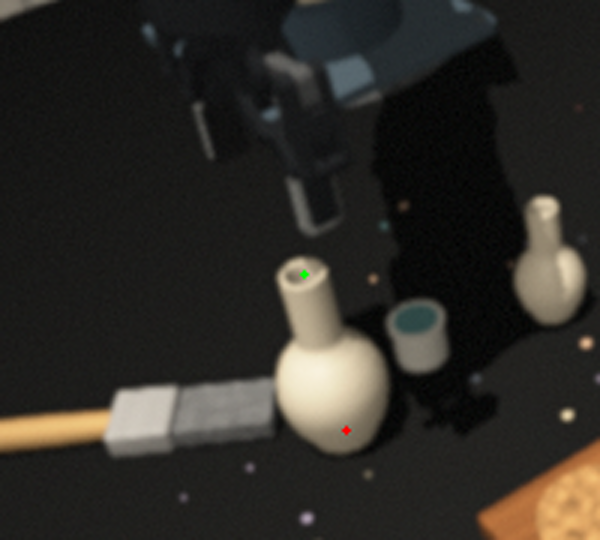

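```bash
python3 go.py 427 -261 166
```

```text
t 2.73 ee [ 426.6 -264.2  250.3] w 85.2 F [-0.9 -0.  -0.5]
shift [ 0.0004 -0.0032  0.0843] rot [ 0.0002  0.     -0.0081]
```

Settled, so a real offset. Descend and close.

Call:
{"fn": "drive_tool", "kwargs": {"increments": [0.0004, -0.0032, 0.02, 0, 0, -0.008, 1, 0.0004, -0.0032, 0.04, 0, 0, -0.008, 1, 0.0004, -0.0032, 0.06, 0, 0, -0.008, 1, 0.0004, -0.0032, 0.075, 0, 0, -0.008, 1, 0.0004, -0.0032, 0.084, 0, 0, -0.008, 1, 0.0004, -0.0032, 0.084, 0, 0, -0.008, 1, 0.0004, -0.0032, 0.084, 0, 0, -0.008, 1, 0.0004, -0.0032, 0.084, 0, 0, -0.008, 0.2]}}

```text
time: 3.4
ee_pos: [427.7, -260.3, 166.8]
orientation: [[1.0, 0.002, 0.001], [0.002, -1.0, -0.0], [0.001, 0.0, -1.0]]
wrist_force: [0.3, -0.4, -0.1]
gripper_width: 75.5
```

Call:
{"fn": "drive_tool", "kwargs": {"increments": [0, 0, 0, 0, 0, 0, -0.1, 0, 0, 0, 0, 0, 0, -0.3, 0, 0, 0, 0, 0, 0, -0.5, 0, 0, 0, 0, 0, 0, -0.7, 0, 0, 0, 0, 0, 0, -1, 0, 0, 0, 0, 0, 0, -1, 0, 0, 0, 0, 0, 0, -1, 0, 0, 0, 0, 0, 0, -1]}}

```text
time: 4.07
ee_pos: [427.4, -260.0, 166.5]
orientation: [[1.0, 0.002, 0.0], [0.002, -1.0, -0.0], [0.0, 0.0, -1.0]]
wrist_force: [-0.1, 0.5, 6.7]
gripper_width: 25.8
```

```bash
python3 go.py 427 -261 166; python3 - <<'E'
from h import *
i=ctrl.capture("scene")
cv2.imwrite("pics/scene2.png",cv2.resize(i[130:310,80:280],None,fx=3,fy=3,interpolation=cv2.INTER_CUBIC))
E
```

```text
t 4.07 ee [ 427.4 -260.   166.5] w 25.8 F [-0.1  0.5  6.7]
shift [-0.0004  0.001   0.0005] rot [ 0.     -0.0001  0.0019]
```

View pics/scene2.png

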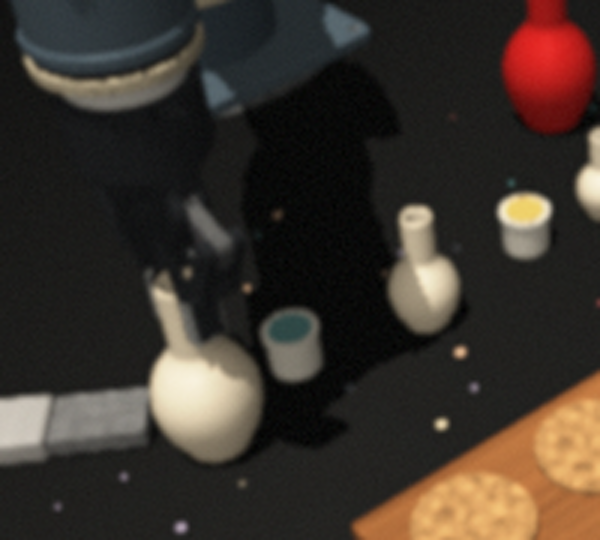

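Call:
{"fn": "drive_tool", "kwargs": {"increments": [0, 0, -0.003, 0, 0, 0, -1, 0, 0, -0.01, 0, 0, 0, -1, 0, 0, -0.02, 0, 0, 0, -1, 0, 0, -0.035, 0, 0, 0, -1, 0, 0, -0.05, 0, 0, 0, -1, 0, 0, -0.065, 0, 0, 0, -1, 0, 0, -0.08, 0, 0, 0, -1, 0, 0, -0.08, 0, 0, 0, -1]}}

```text
time: 4.78
ee_pos: [428.3, -260.3, 249.1]
orientation: [[1.0, 0.002, 0.004], [0.002, -1.0, -0.002], [0.004, 0.002, -1.0]]
wrist_force: [-0.1, 0.1, -2.0]
gripper_width: 25.3
```

```bash
python3 go.py 649 61 247; cat > m2.py <<'E'
from fit import *
import sys
# held vase: H, z0, guess x y
H=int(sys.argv[1]);x,y,z0=[float(a) for a in sys.argv[2:5]]
for cam in("top","scene"):
    img=ctrl.capture(cam); s=sil(cam,x,y,z0,H); b=(0,None,0)
    for d in ctrl.outline_of(cam,"vase_130"):
        iou=np.minimum(s,d["mask"]).sum()/np.maximum(s,d["mask"]).sum()
        if iou>b[0]: b=(iou,d["mask"].astype(float),d["conf"])
    if b[0]>.25: print(cam,"iou %.2f conf %.2f"%(b[0],b[2]),np.round(fit([(cam,b[1])],x,y,z0,H),2))
    else: print(cam,"none",b[0])
    p=proj(cam,(x,y,z0+60)).astype(int);r=max(0,p[0]-90);q=max(0,p[1]-100)
    o=cv2.resize(img[r:r+180,q:q+200],(400,360),interpolation=cv2.INTER_CUBIC); o=cv2.copyMakeBorder(o,0,360-o.shape[0],0,400-o.shape[1],cv2.BORDER_CONSTANT)
    L=o if cam=="top" else np.hstack([L,o]);
    if cam=="top":L=o
cv2.imwrite(sys.argv[5],L)
E
python3 m2.py 130 427 -261 80 pics/h130.png
```

```text
t 4.78 ee [ 428.3 -260.3  249.1] w 25.3 F [-0.1  0.1 -2. ]
shift [ 0.2213 -0.3209  0.0023] rot [ 0.0016 -0.0035  0.0019]
top iou 0.53 conf 0.80 [ 428.09 -255.69    0.81]
scene iou 0.79 conf 0.75 [ 4.2492e+02 -2.6152e+02  2.2000e-01]
```

View pics/h130.png

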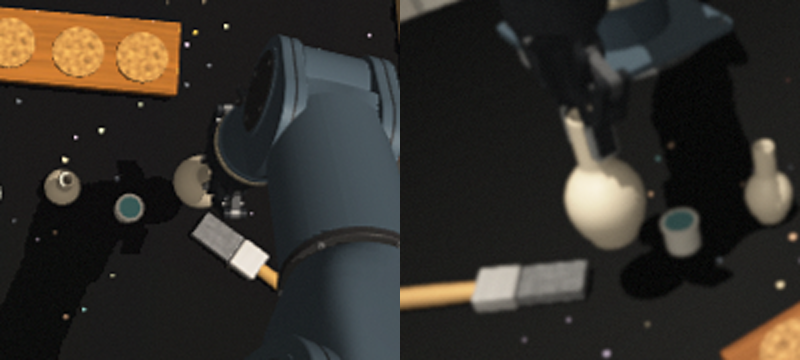

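Call:
{"fn": "drive_tool", "kwargs": {"increments": [0.01, -0.014, 0, 0, 0, 0, -1, 0.028, -0.04, 0, 0, 0, 0, -1, 0.048, -0.069, 0, 0, 0, 0, -1, 0.068, -0.098, 0, 0, 0, 0, -1, 0.088, -0.127, 0, 0, 0, 0, -1, 0.108, -0.156, 0, 0, 0, 0, -1, 0.128, -0.185, 0, 0, 0, 0, -1, 0.148, -0.214, 0, 0, 0, 0, -1]}}

```text
time: 5.65
ee_pos: [575.1, -44.0, 244.7]
orientation: [[1.0, 0.002, -0.003], [0.002, -1.0, 0.001], [-0.003, -0.001, -1.0]]
wrist_force: [1.6, 0.3, -2.6]
gripper_width: 25.8
```

```bash
python3 go.py 649 61 247
```

```text
t 5.65 ee [575.1 -44.  244.7] w 25.8 F [ 1.6  0.3 -2.6]
shift [ 0.0741 -0.1049 -0.0024] rot [-0.0006  0.0026  0.0022]
```

Call:
{"fn": "drive_tool", "kwargs": {"increments": [0.018, -0.026, 0, 0, 0, 0, -1, 0.036, -0.052, 0, 0, 0, 0, -1, 0.052, -0.076, 0, 0, 0, 0, -1, 0.064, -0.094, 0, 0, 0, 0, -1, 0.072, -0.104, 0, 0, 0, 0, -1, 0.074, -0.107, 0, 0, 0, 0, -1, 0.074, -0.107, 0, 0, 0, 0, -1, 0.074, -0.107, 0, 0, 0, 0, -1]}}

```text
time: 6.32
ee_pos: [648.0, 59.8, 245.3]
orientation: [[1.0, 0.001, -0.002], [0.001, -1.0, -0.001], [-0.002, 0.001, -1.0]]
wrist_force: [0.8, -0.4, -2.9]
gripper_width: 25.5
```

```bash
python3 m2.py 130 649 61 80 pics/p130.png; python3 go.py 649 61 201
```

```text
top iou 0.37 conf 0.70 [643.43  61.21   1.59]
scene iou 0.79 conf 0.92 [6.4646e+02 5.8090e+01 1.1000e-01]
t 6.52 ee [648.3  59.9 246.1] w 26.0 F [-0.6 -0.2 -3. ]
shift [ 0.0007 -0.0011  0.0451] rot [0.0002 0.0006 0.0002]
```

View pics/p130.png

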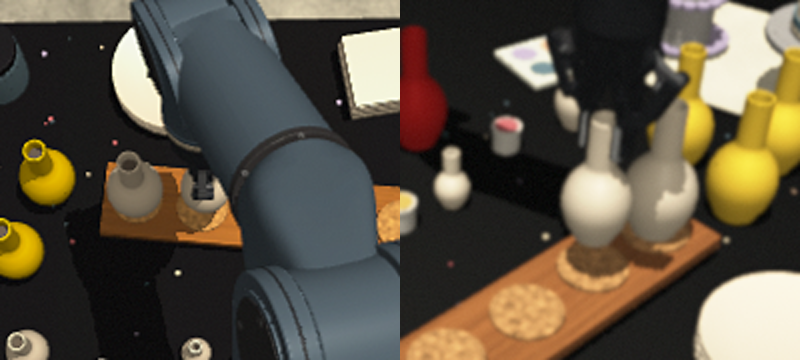

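Call:
{"fn": "drive_tool", "kwargs": {"increments": [0.0015, -0.002, 0.01, 0, 0, 0, -1, 0.0015, -0.002, 0.02, 0, 0, 0, -1, 0.0015, -0.002, 0.03, 0, 0, 0, -1, 0.0015, -0.002, 0.036, 0, 0, 0, -1, 0.0015, -0.002, 0.04, 0, 0, 0, -1, 0.0015, -0.002, 0.042, 0, 0, 0, -1, 0.0015, -0.002, 0.042, 0, 0, 0, -1, 0.0015, -0.002, 0.042, 0, 0, 0, -1]}}

```text
time: 7.18
ee_pos: [650.3, 63.6, 204.1]
orientation: [[1.0, 0.002, -0.0], [0.002, -1.0, 0.001], [-0.0, -0.001, -1.0]]
wrist_force: [0.2, 0.0, -3.2]
gripper_width: 25.5
```

Call:
{"fn": "drive_tool", "kwargs": {"increments": [0, 0, 0.0005, 0, 0, 0, -1, 0, 0, 0.001, 0, 0, 0, -1, 0, 0, 0.0015, 0, 0, 0, -1, 0, 0, 0.002, 0, 0, 0, -1, 0, 0, 0.0025, 0, 0, 0, -1, 0, 0, 0.003, 0, 0, 0, -1, 0, 0, 0.003, 0, 0, 0, -1, 0, 0, 0.003, 0, 0, 0, -1]}}

```text
time: 7.85
ee_pos: [650.2, 63.6, 201.6]
orientation: [[1.0, 0.002, 0.0], [0.002, -1.0, 0.001], [0.0, -0.001, -1.0]]
wrist_force: [-2.7, -0.6, 5.2]
gripper_width: 25.4
```

Call:
{"fn": "drive_tool", "kwargs": {"increments": [0, 0, 0, 0, 0, 0, -0.4, 0, 0, 0, 0, 0, 0, -0.35, 0, 0, 0, 0, 0, 0, -0.3, 0, 0, 0, 0, 0, 0, -0.2, 0, 0, 0, 0, 0, 0, 0, 0, 0, 0, 0, 0, 0, 0.1, 0, 0, 0, 0, 0, 0, 0.1, 0, 0, 0, 0, 0, 0, 0.1]}}

```text
time: 8.52
ee_pos: [650.1, 63.5, 200.9]
orientation: [[1.0, 0.002, -0.001], [0.002, -1.0, 0.001], [-0.001, -0.001, -1.0]]
wrist_force: [-0.7, -0.7, 0.1]
gripper_width: 46.7
```

Call:
{"fn": "drive_tool", "kwargs": {"increments": [0, 0, -0.005, 0, 0, 0, 0.2, 0, 0, -0.015, 0, 0, 0, 0.2, 0, 0, -0.03, 0, 0, 0, 0.2, 0, 0, -0.045, 0, 0, 0, 0.2, 0, 0, -0.06, 0, 0, 0, 0.2, 0, 0, -0.075, 0, 0, 0, 0.2, 0, 0, -0.08, 0, 0, 0, 0.2, 0, 0, -0.08, 0, 0, 0, 0.2]}}

```text
time: 9.18
ee_pos: [650.8, 63.7, 283.1]
orientation: [[1.0, 0.002, 0.003], [0.002, -1.0, 0.001], [0.003, -0.001, -1.0]]
wrist_force: [0.3, -0.5, -0.9]
gripper_width: 51.1
```

```bash
python3 m2.py 130 649 61 35 pics/q130.png; python3 go.py 438.5 -98 215
```

```text
top iou 0.57 conf 0.84 [644.95  63.34   0.73]
scene iou 0.92 conf 0.73 [6.481e+02 6.394e+01 6.000e-02]
t 9.38 ee [649.8  63.4 280. ] w 51.4 F [-0.4  0.1  0.2]
shift [-0.2115  0.1609  0.0654] rot [-0.0003  0.0021  0.002 ]
```

View pics/q130.png

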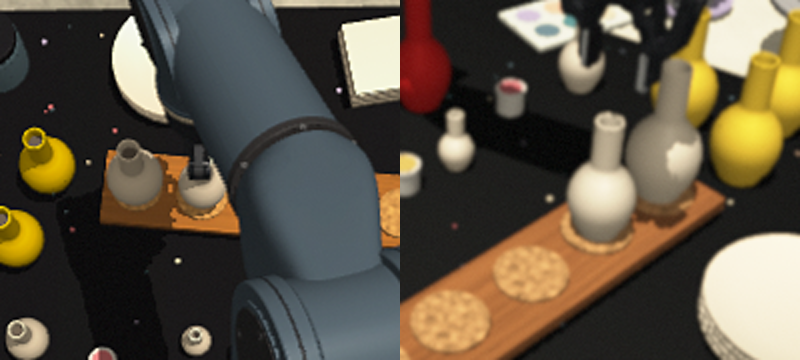

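Call:
{"fn": "drive_tool", "kwargs": {"increments": [-0.03, 0.023, 0, 0, 0, 0, 0.3, -0.062, 0.047, 0, 0, 0, 0, 0.3, -0.094, 0.071, 0.01, 0, 0, 0, 0.3, -0.126, 0.095, 0.025, 0, 0, 0, 0.3, -0.156, 0.118, 0.04, 0, 0, 0, 0.3, -0.186, 0.141, 0.055, 0, 0, 0, 0.3, -0.2115, 0.161, 0.065, 0, 0.001, 0.002, 0.3, -0.2115, 0.161, 0.065, 0, 0.001, 0.002, 0.3]}}

```text
time: 10.05
ee_pos: [432.0, -101.9, 213.5]
orientation: [[1.0, -0.006, -0.009], [-0.006, -1.0, -0.001], [-0.009, 0.001, -1.0]]
wrist_force: [-1.4, 0.4, -0.6]
gripper_width: 55.3
```

Call:
{"fn": "drive_tool", "kwargs": {"increments": [0, 0, 0, 0, 0, 0, 0.3, 0, 0, 0, 0, 0, 0, 0.3, 0, 0, 0, 0, 0, 0, 0.3, 0, 0, 0, 0, 0, 0, 0.3, 0, 0, 0, 0, 0, 0, 0.3, 0, 0, 0, 0, 0, 0, 0.3, 0, 0, 0, 0, 0, 0, 0.3, 0, 0, 0, 0, 0, 0, 0.3]}}

```text
time: 10.72
ee_pos: [439.1, -97.7, 216.0]
orientation: [[1.0, 0.0, 0.001], [0.0, -1.0, 0.001], [0.001, -0.001, -1.0]]
wrist_force: [0.9, -0.3, -0.0]
gripper_width: 55.9
```

```bash
python3 m2.py 90 438.5 -98 0 pics/a90.png; python3 go.py 438.5 -98 130
```

```text
top iou 0.49 conf 0.45 [439.02 -93.6    1.04]
scene iou 0.88 conf 0.97 [ 4.3444e+02 -9.5180e+01  7.0000e-02]
t 10.92 ee [439.  -97.9 216. ] w 55.6 F [-0.1 -0.2  0.9]
shift [-0.0005  0.0002  0.086 ] rot [-0.0006 -0.0005  0.0001]
```

View pics/a90.png

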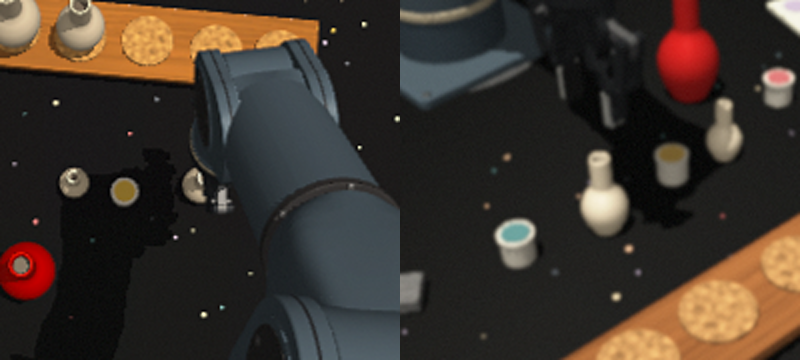

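Call:
{"fn": "drive_tool", "kwargs": {"increments": [-0.001, -0.0005, 0.02, 0, 0, 0, 0.3, -0.001, -0.0005, 0.04, 0, 0, 0, 0.3, -0.001, -0.0005, 0.06, 0, 0, 0, 0.3, -0.001, -0.0005, 0.075, 0, 0, 0, 0.3, -0.001, -0.0005, 0.084, 0, 0, 0, 0.3, -0.001, -0.0005, 0.086, 0, 0, 0, 0.3, -0.001, -0.0005, 0.086, 0, 0, 0, 0.3, -0.001, -0.0005, 0.086, 0, 0, 0, 0.1]}}

```text
time: 11.58
ee_pos: [438.4, -97.3, 130.5]
orientation: [[1.0, -0.0, 0.001], [-0.0, -1.0, 0.0], [0.001, -0.0, -1.0]]
wrist_force: [-0.1, -0.7, 0.5]
gripper_width: 47.4
```

Call:
{"fn": "drive_tool", "kwargs": {"increments": [0, 0, 0, 0, 0, 0, -0.1, 0, 0, 0, 0, 0, 0, -0.3, 0, 0, 0, 0, 0, 0, -0.5, 0, 0, 0, 0, 0, 0, -0.7, 0, 0, 0, 0, 0, 0, -1, 0, 0, 0, 0, 0, 0, -1, 0, 0, 0, 0, 0, 0, -1, 0, 0, 0, 0, 0, 0, -1]}}

```text
time: 12.25
ee_pos: [438.4, -97.5, 130.7]
orientation: [[1.0, -0.0, 0.002], [-0.0, -1.0, 0.0], [0.002, -0.0, -1.0]]
wrist_force: [-1.0, -0.3, 6.6]
gripper_width: 19.6
```

Call:
{"fn": "drive_tool", "kwargs": {"increments": [0, 0, -0.003, 0, 0, 0, -1, 0, 0, -0.01, 0, 0, 0, -1, 0, 0, -0.02, 0, 0, 0, -1, 0, 0, -0.035, 0, 0, 0, -1, 0, 0, -0.05, 0, 0, 0, -1, 0, 0, -0.065, 0, 0, 0, -1, 0, 0, -0.08, 0, 0, 0, -1, 0, 0, -0.08, 0, 0, 0, -1]}}

```text
time: 12.92
ee_pos: [438.8, -97.5, 212.6]
orientation: [[1.0, -0.0, 0.004], [-0.0, -1.0, -0.0], [0.004, 0.0, -1.0]]
wrist_force: [-0.1, -0.1, -2.1]
gripper_width: 19.4
```

```bash
python3 go.py 628 -124.5 211;  python3 m2.py 90 437.5 -97 80 pics/h90.png
```

```text
t 12.92 ee [438.8 -97.5 212.6] w 19.4 F [-0.1 -0.1 -2.1]
shift [0.1892 0.027  0.0024] rot [ 0.0002 -0.0042 -0.0002]
top none 0.22847512586398155
scene iou 0.75 conf 0.62 [ 4.3521e+02 -9.6410e+01  2.9000e-01]
```

View pics/h90.png

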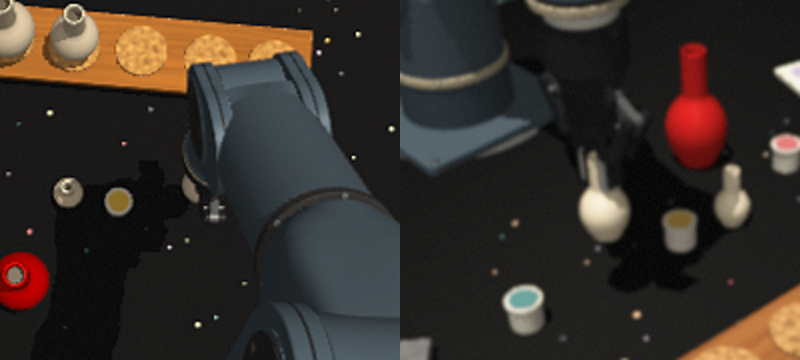

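Call:
{"fn": "drive_tool", "kwargs": {"increments": [0.015, 0.002, 0, 0, 0, 0, -1, 0.045, 0.007, 0, 0, 0, 0, -1, 0.08, 0.012, 0, 0, 0, 0, -1, 0.115, 0.017, 0, 0, 0, 0, -1, 0.15, 0.022, 0, 0, 0, 0, -1, 0.176, 0.0265, 0, 0, 0, 0, -1, 0.19, 0.0285, 0, 0, 0, 0, -1, 0.19, 0.0285, 0, 0, 0, 0, -1]}}

```text
time: 13.78
ee_pos: [630.3, -125.9, 208.0]
orientation: [[1.0, 0.0, 0.0], [0.0, -1.0, 0.001], [0.0, -0.001, -1.0]]
wrist_force: [-0.5, 0.8, -1.6]
gripper_width: 19.2
```

Call:
{"fn": "drive_tool", "kwargs": {"increments": [0, 0, 0, 0, 0, 0, -1, 0, 0, 0, 0, 0, 0, -1, 0, 0, 0, 0, 0, 0, -1, 0, 0, 0.006, 0, 0, 0, -1, 0, 0, 0.014, 0, 0, 0, -1, 0, 0, 0.02, 0, 0, 0, -1, 0, 0, 0.02, 0, 0, 0, -1, 0, 0, 0.02, 0, 0, 0, -1]}}

```text
time: 14.45
ee_pos: [627.6, -125.8, 189.4]
orientation: [[1.0, 0.0, -0.001], [0.0, -1.0, 0.001], [-0.001, -0.001, -1.0]]
wrist_force: [0.5, 0.5, -1.1]
gripper_width: 19.3
```

```bash
python3 m2.py 90 628 -126 60 pics/p90.png;python3 go.py 629 -126 166;  
```

```text
top iou 0.38 conf 0.64 [ 625.67 -115.7     1.51]
scene iou 0.76 conf 0.65 [ 6.2503e+02 -1.2605e+02  2.1000e-01]
t 14.65 ee [ 628.2 -125.9  190.4] w 19.5 F [ 0.3  0.4 -2. ]
shift [0.0008 0.0001 0.0244] rot [-0.0006 -0.001  -0.0001]
```

View pics/p90.png

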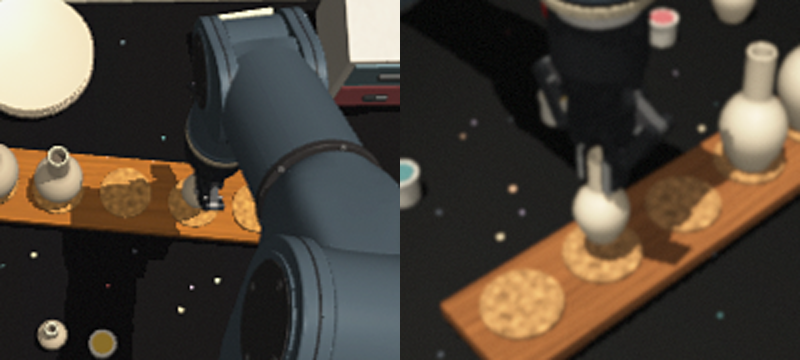

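Call:
{"fn": "drive_tool", "kwargs": {"increments": [0.0015, 0, 0.006, 0, 0, 0, -1, 0.0015, 0, 0.013, 0, 0, 0, -1, 0.0015, 0, 0.018, 0, 0, 0, -1, 0.0015, 0, 0.021, 0, 0, 0, -1, 0.0015, 0, 0.0225, 0, 0, 0, -1, 0.0015, 0, 0.0235, 0, 0, 0, -1, 0.0015, 0, 0.0245, 0, 0, 0, -1, 0.0015, 0, 0.0245, 0, 0, 0, -1]}}

```text
time: 15.32
ee_pos: [629.5, -125.8, 165.8]
orientation: [[1.0, 0.0, 0.001], [0.0, -1.0, 0.001], [0.001, -0.001, -1.0]]
wrist_force: [-0.7, -0.3, 0.0]
gripper_width: 19.4
```

Call:
{"fn": "drive_tool", "kwargs": {"increments": [0, 0, 0, 0, 0, 0, -1, 0, 0, 0.0003, 0, 0, 0, -1, 0, 0, 0.0006, 0, 0, 0, -1, 0, 0, 0.0009, 0, 0, 0, -1, 0, 0, 0.001, 0, 0, 0, -1, 0, 0, 0.001, 0, 0, 0, -1, 0, 0, 0.001, 0, 0, 0, -1, 0, 0, 0.001, 0, 0, 0, -1]}}

```text
time: 15.98
ee_pos: [629.6, -125.8, 165.8]
orientation: [[1.0, -0.0, 0.001], [-0.0, -1.0, 0.0], [0.001, -0.0, -1.0]]
wrist_force: [-3.0, 0.4, 10.2]
gripper_width: 19.3
```

Contact (about 11 N). Release and retreat.

Call:
{"fn": "drive_tool", "kwargs": {"increments": [0, 0, 0, 0, 0, 0, -0.5, 0, 0, 0, 0, 0, 0, -0.45, 0, 0, 0, 0, 0, 0, -0.4, 0, 0, 0, 0, 0, 0, -0.3, 0, 0, 0, 0, 0, 0, -0.1, 0, 0, 0, 0, 0, 0, 0, 0, 0, 0, 0, 0, 0, 0, 0, 0, 0, 0, 0, 0, 0]}}

```text
time: 16.65
ee_pos: [629.5, -125.9, 164.5]
orientation: [[1.0, -0.0, 0.0], [-0.0, -1.0, 0.001], [0.0, -0.001, -1.0]]
wrist_force: [-0.0, 0.3, -0.4]
gripper_width: 42.5
```

Call:
{"fn": "drive_tool", "kwargs": {"increments": [0, 0, -0.005, 0, 0, 0, 0, 0, 0, -0.015, 0, 0, 0, 0.2, 0, 0, -0.03, 0, 0, 0, 0.2, 0, 0, -0.045, 0, 0, 0, 0.2, 0, 0, -0.06, 0, 0, 0, 0.2, 0, 0, -0.075, 0, 0, 0, 0.2, 0, 0, -0.08, 0, 0, 0, 0.2, 0, 0, -0.08, 0, 0, 0, 0.2]}}

```text
time: 17.32
ee_pos: [630.2, -125.9, 246.7]
orientation: [[1.0, -0.0, 0.004], [-0.0, -1.0, 0.0], [0.004, -0.0, -1.0]]
wrist_force: [0.3, 0.3, -0.4]
gripper_width: 51.4
```

```bash
python3 m2.py 90 628 -126 35 pics/q90.png; python3 go.py 443.5 74 205
```

```text
top iou 0.67 conf 0.67 [ 6.2935e+02 -1.2437e+02  4.4000e-01]
scene iou 0.94 conf 0.62 [ 6.2734e+02 -1.2467e+02  5.0000e-02]
t 17.52 ee [ 629.  -125.9  243.7] w 51.2 F [-0.5 -0.8  0. ]
shift [-0.1854 -0.1999  0.039 ] rot [-0.0008  0.0011  0.    ]
```

View pics/q90.png

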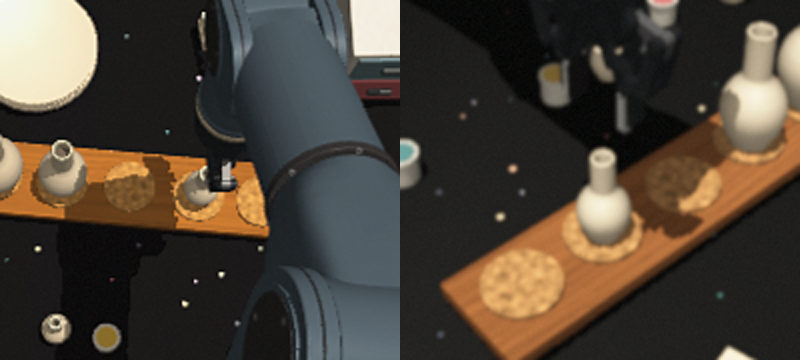

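Call:
{"fn": "drive_tool", "kwargs": {"increments": [-0.025, -0.027, 0, 0, 0, 0, 0.3, -0.053, -0.057, 0, 0, 0, 0, 0.3, -0.081, -0.087, 0, 0, 0, 0, 0.3, -0.109, -0.117, 0.01, 0, 0, 0, 0.3, -0.137, -0.147, 0.02, 0, 0, 0, 0.3, -0.163, -0.176, 0.03, 0, 0, 0, 0.3, -0.1854, -0.2, 0.039, 0, 0, 0, 0.3, -0.1854, -0.2, 0.039, 0, 0, 0, 0.3]}}

```text
time: 18.18
ee_pos: [438.9, 78.2, 204.0]
orientation: [[1.0, 0.007, -0.005], [0.007, -1.0, 0.001], [-0.005, -0.001, -1.0]]
wrist_force: [-0.5, 0.8, -0.3]
gripper_width: 55.4
```

Call:
{"fn": "drive_tool", "kwargs": {"increments": [0, 0, 0, 0, 0, 0, 0.3, 0, 0, 0, 0, 0, 0, 0.3, 0, 0, 0, 0, 0, 0, 0.3, 0, 0, 0, 0, 0, 0, 0.3, 0, 0, 0, 0, 0, 0, 0.3, 0, 0, 0, 0, 0, 0, 0.3, 0, 0, 0, 0, 0, 0, 0.3, 0, 0, 0, 0, 0, 0, 0.3]}}

```text
time: 18.85
ee_pos: [444.2, 73.9, 205.6]
orientation: [[1.0, -0.001, 0.0], [-0.001, -1.0, 0.001], [0.0, -0.001, -1.0]]
wrist_force: [-0.8, -0.2, -0.0]
gripper_width: 55.5
```

```bash
python3 m2.py 70 443.5 74 0 pics/a70.png; python3 go.py 443.5 74 117
```

```text
top none 0
scene iou 0.93 conf 0.85 [4.4289e+02 7.4820e+01 7.0000e-02]
t 19.05 ee [444.1  74.1 205.6] w 55.6 F [-0.7  0.1 -0.3]
shift [-0.0006  0.0001  0.0886] rot [-0.0006 -0.0005 -0.0001]
```

View pics/a70.png

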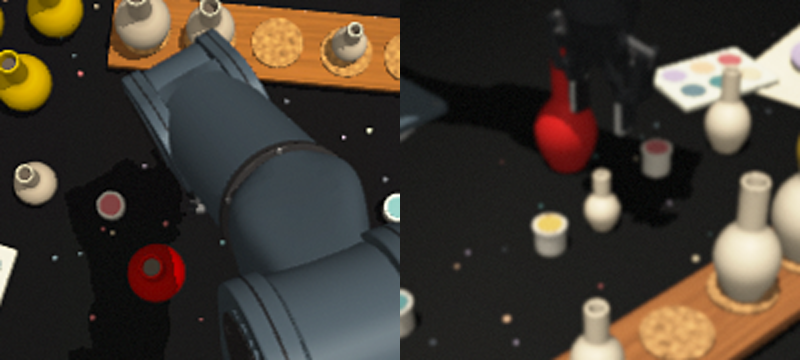

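Call:
{"fn": "drive_tool", "kwargs": {"increments": [0, 0, 0.02, 0, 0, 0, 0.3, 0, 0, 0.04, 0, 0, 0, 0.3, 0, 0, 0.06, 0, 0, 0, 0.3, 0, 0, 0.075, 0, 0, 0, 0.3, 0, 0, 0.085, 0, 0, 0, 0.3, 0, 0, 0.088, 0, 0, 0, 0.3, 0, 0, 0.088, 0, 0, 0, 0.2, 0, 0, 0.088, 0, 0, 0, 0]}}

```text
time: 19.72
ee_pos: [444.2, 74.3, 117.9]
orientation: [[1.0, 0.0, 0.001], [0.0, -1.0, 0.001], [0.001, -0.001, -1.0]]
wrist_force: [0.4, -0.5, -0.2]
gripper_width: 42.5
```

Call:
{"fn": "drive_tool", "kwargs": {"increments": [0, 0, 0, 0, 0, 0, -0.2, 0, 0, 0, 0, 0, 0, -0.4, 0, 0, 0, 0, 0, 0, -0.5, 0, 0, 0, 0, 0, 0, -0.7, 0, 0, 0, 0, 0, 0, -1, 0, 0, 0, 0, 0, 0, -1, 0, 0, 0, 0, 0, 0, -1, 0, 0, 0, 0, 0, 0, -1]}}

```text
time: 20.38
ee_pos: [444.4, 74.2, 118.3]
orientation: [[1.0, -0.0, 0.002], [-0.0, -1.0, 0.001], [0.002, -0.001, -1.0]]
wrist_force: [-0.5, 0.9, 7.8]
gripper_width: 16.0
```

Call:
{"fn": "drive_tool", "kwargs": {"increments": [0, 0, -0.003, 0, 0, 0, -1, 0, 0, -0.01, 0, 0, 0, -1, 0, 0, -0.02, 0, 0, 0, -1, 0, 0, -0.035, 0, 0, 0, -1, 0, 0, -0.05, 0, 0, 0, -1, 0, 0, -0.065, 0, 0, 0, -1, 0, 0, -0.08, 0, 0, 0, -1, 0, 0, -0.08, 0, 0, 0, -1]}}

```text
time: 21.05
ee_pos: [444.9, 74.4, 200.3]
orientation: [[1.0, -0.0, 0.004], [-0.0, -1.0, 0.001], [0.004, -0.001, -1.0]]
wrist_force: [1.2, 0.9, -0.4]
gripper_width: 16.0
```

```bash
python3 m2.py 70 443.5 74 80 pics/h70.png;  python3 go.py 619 -215.5 211
```

```text
top none 0
scene iou 0.71 conf 0.73 [4.408e+02 7.608e+01 3.700e-01]
t 21.25 ee [443.7  73.9 197.3] w 15.8 F [-0.7 -0.3 -0.1]
shift [ 0.1753  0.2894 -0.0139] rot [-0.0004  0.0002 -0.0001]
```

View pics/h70.png

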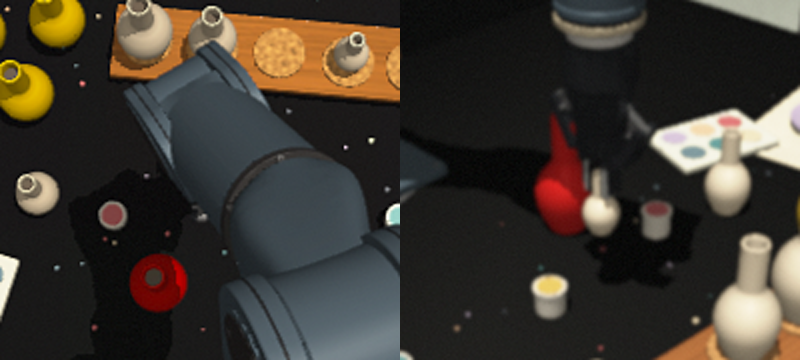

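Call:
{"fn": "drive_tool", "kwargs": {"increments": [0, 0.015, 0, 0, 0, 0, -1, 0, 0.045, 0, 0, 0, 0, -1, 0, 0.08, 0, 0, 0, 0, -1, 0, 0.115, 0, 0, 0, 0, -1, 0.005, 0.15, 0, 0, 0, 0, -1, 0.02, 0.183, 0, 0, 0, 0, -1, 0.04, 0.213, 0, 0, 0, 0, -1, 0.062, 0.24, 0, 0, 0, 0, -1]}}

```text
time: 21.92
ee_pos: [505.4, -168.4, 196.6]
orientation: [[1.0, -0.002, -0.002], [-0.002, -1.0, 0.001], [-0.002, -0.001, -1.0]]
wrist_force: [0.6, 1.2, -0.7]
gripper_width: 16.0
```

Call:
{"fn": "drive_tool", "kwargs": {"increments": [0.027, 0.023, 0, 0, 0, 0, -1, 0.055, 0.039, 0, 0, 0, 0, -1, 0.083, 0.047, 0, 0, 0, 0, -1, 0.103, 0.049, 0, 0, 0, 0, -1, 0.113, 0.049, 0, 0, 0, 0, -1, 0.114, 0.049, 0, 0, 0, 0, -1, 0.114, 0.049, 0.005, 0, 0, 0, -1, 0.114, 0.049, 0.01, 0, 0, 0, -1]}}

```text
time: 22.58
ee_pos: [619.0, -214.7, 186.5]
orientation: [[1.0, 0.0, -0.001], [0.0, -1.0, 0.001], [-0.001, -0.001, -1.0]]
wrist_force: [0.7, -0.8, -1.2]
gripper_width: 16.4
```

Call:
{"fn": "drive_tool", "kwargs": {"increments": [0, 0, 0.006, 0, 0, 0, -1, 0, 0, 0.012, 0, 0, 0, -1, 0, 0, 0.012, 0, 0, 0, -1, 0, 0, 0.012, 0, 0, 0, -1, 0, 0, 0.012, 0, 0, 0, -1, 0, 0, 0.012, 0, 0, 0, -1, 0, 0, 0.012, 0, 0, 0, -1, 0, 0, 0.012, 0, 0, 0, -1]}}

```text
time: 23.25
ee_pos: [620.2, -214.9, 175.8]
orientation: [[1.0, -0.0, 0.001], [-0.0, -1.0, 0.0], [0.001, -0.0, -1.0]]
wrist_force: [-0.2, -0.0, -0.7]
gripper_width: 16.4
```

```bash
python3 m2.py 70 618 -215 58 pics/p70.png;  python3 go.py 620 -215.5 153
```

```text
top iou 0.28 conf 0.48 [ 616.98 -199.66    2.3 ]
scene iou 0.70 conf 0.66 [ 6.1853e+02 -2.1514e+02  4.1000e-01]
t 23.45 ee [ 620.1 -214.9  175.6] w 16.0 F [ 0.7 -0.1 -1.2]
shift [-0.0001  0.0006  0.0226] rot [-0.0005 -0.0006 -0.    ]
```

View pics/p70.png

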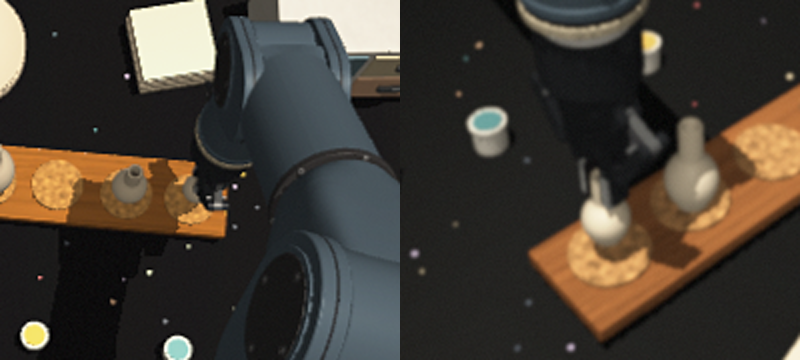

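Call:
{"fn": "drive_tool", "kwargs": {"increments": [0, 0, 0.006, 0, 0, 0, -1, 0, 0, 0.012, 0, 0, 0, -1, 0, 0, 0.016, 0, 0, 0, -1, 0, 0, 0.019, 0, 0, 0, -1, 0, 0, 0.0205, 0, 0, 0, -1, 0, 0, 0.0215, 0, 0, 0, -1, 0, 0, 0.0225, 0, 0, 0, -1, 0, 0, 0.0225, 0, 0, 0, -1]}}

```text
time: 24.12
ee_pos: [620.0, -214.8, 153.4]
orientation: [[1.0, -0.0, 0.0], [-0.0, -1.0, 0.0], [0.0, -0.0, -1.0]]
wrist_force: [-1.5, 0.6, 2.5]
gripper_width: 15.7
```

Call:
{"fn": "drive_tool", "kwargs": {"increments": [0, 0, 0, 0, 0, 0, -1, 0, 0, 0.0003, 0, 0, 0, -1, 0, 0, 0.0006, 0, 0, 0, -1, 0, 0, 0.0009, 0, 0, 0, -1, 0, 0, 0.001, 0, 0, 0, -1, 0, 0, 0.001, 0, 0, 0, -1, 0, 0, 0.001, 0, 0, 0, -1, 0, 0, 0.001, 0, 0, 0, -1]}}

```text
time: 24.78
ee_pos: [620.1, -214.9, 153.4]
orientation: [[1.0, -0.0, 0.001], [-0.0, -1.0, 0.0], [0.001, -0.0, -1.0]]
wrist_force: [-4.5, 1.5, 13.4]
gripper_width: 16.0
```

Call:
{"fn": "drive_tool", "kwargs": {"increments": [0, 0, -0.0005, 0, 0, 0, -0.6, 0, 0, -0.0005, 0, 0, 0, -0.55, 0, 0, -0.0005, 0, 0, 0, -0.45, 0, 0, -0.0005, 0, 0, 0, -0.3, 0, 0, -0.0005, 0, 0, 0, -0.1, 0, 0, -0.0005, 0, 0, 0, 0, 0, 0, -0.0005, 0, 0, 0, 0, 0, 0, -0.0005, 0, 0, 0, 0]}}

```text
time: 25.45
ee_pos: [620.1, -214.8, 152.4]
orientation: [[1.0, -0.0, 0.0], [-0.0, -1.0, 0.001], [0.0, -0.001, -1.0]]
wrist_force: [-0.2, -0.5, 0.4]
gripper_width: 42.6
```

Call:
{"fn": "drive_tool", "kwargs": {"increments": [0, 0, -0.005, 0, 0, 0, 0, 0, 0, -0.015, 0, 0, 0, 0.2, 0, 0, -0.03, 0, 0, 0, 0.2, 0, 0, -0.05, 0, 0, 0, 0.2, 0, 0, -0.07, 0, 0, 0, 0.2, 0, 0, -0.09, 0, 0, 0, 0.2, 0, 0, -0.1, 0, 0, 0, 0.2, 0, 0, -0.1, 0, 0, 0, 0.2]}}

```text
time: 26.12
ee_pos: [621.1, -215.1, 255.8]
orientation: [[1.0, -0.0, 0.005], [-0.0, -1.0, -0.001], [0.005, 0.001, -1.0]]
wrist_force: [-0.3, -0.9, -1.1]
gripper_width: 51.4
```

```bash
python3 m2.py 70 618 -215 35 pics/q70.png; python3 go.py 447 303 253
```

```text
top iou 0.79 conf 0.68 [ 6.2162e+02 -2.1715e+02  8.0000e-02]
scene iou 0.93 conf 0.94 [ 6.1761e+02 -2.1458e+02  6.0000e-02]
t 26.32 ee [ 619.5 -214.9  251.3] w 51.2 F [ 0.1  0.3 -0.3]
shift [-0.1724 -0.5179 -0.0009] rot [-0.001   0.0014  0.    ]
```

View pics/q70.png

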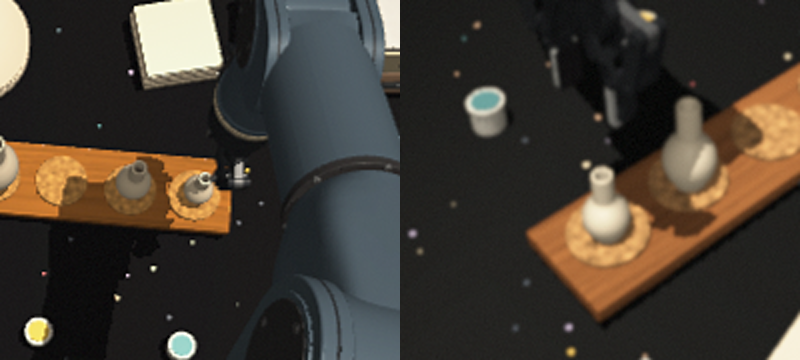

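Call:
{"fn": "drive_tool", "kwargs": {"increments": [-0.03, -0.005, 0, 0, 0, 0, 0.3, -0.06, -0.02, 0, 0, 0, 0, 0.3, -0.09, -0.042, 0, 0, 0, 0, 0.3, -0.115, -0.07, 0, 0, 0, 0, 0.3, -0.135, -0.1, 0, 0, 0, 0, 0.3, -0.15, -0.135, 0, 0, 0, 0, 0.3, -0.16, -0.17, 0, 0, 0, 0, 0.3, -0.165, -0.205, 0, 0, 0, 0, 0.3]}}

```text
time: 26.98
ee_pos: [452.8, -9.0, 251.8]
orientation: [[1.0, -0.001, -0.002], [-0.001, -1.0, 0.0], [-0.002, -0.0, -1.0]]
wrist_force: [0.9, -0.2, -0.3]
gripper_width: 55.7
```

Call:
{"fn": "drive_tool", "kwargs": {"increments": [0, -0.038, 0, 0, 0, 0, 0.3, 0, -0.076, 0, 0, 0, 0, 0.3, 0, -0.114, 0, 0, 0, 0, 0.3, 0, -0.152, 0, 0, 0, 0, 0.3, 0, -0.19, 0, 0, 0, 0, 0.3, 0, -0.228, 0, 0, 0, 0, 0.3, 0, -0.266, 0, 0, 0, 0, 0.3, 0, -0.295, 0, 0, 0, 0, 0.3]}}

```text
time: 27.65
ee_pos: [454.0, 288.3, 251.7]
orientation: [[1.0, 0.002, -0.001], [0.002, -1.0, 0.001], [-0.001, -0.001, -1.0]]
wrist_force: [0.3, -0.1, -0.1]
gripper_width: 55.6
```

```bash
python3 m2.py 110 447 303 0 pics/a110.png; python3 go.py 447 303 240
```

```text
top none 0
scene iou 0.88 conf 0.83 [4.4227e+02 3.0837e+02 6.0000e-02]
t 27.85 ee [454.3 285.4 251.5] w 55.6 F [-0.7 -1.3 -0.4]
shift [-0.0073 -0.0176  0.0115] rot [0.0005 0.0016 0.002 ]
```

View pics/a110.png

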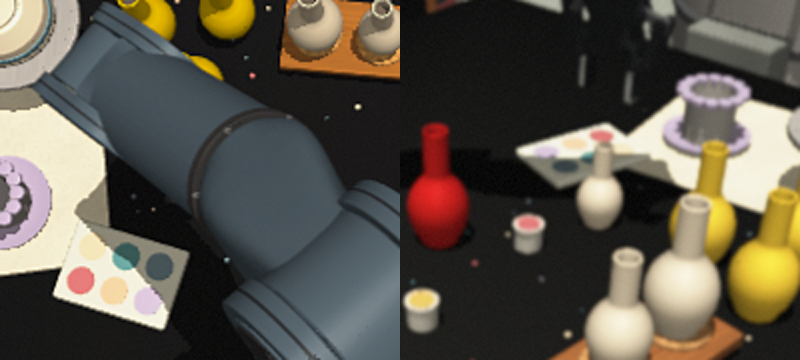

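Call:
{"fn": "drive_tool", "kwargs": {"increments": [-0.004, -0.009, 0, 0, 0.001, 0.002, 0.3, -0.0078, -0.0186, 0.005, 0, 0.001, 0.002, 0.3, -0.0078, -0.0186, 0.0115, 0, 0.001, 0.002, 0.3, -0.0078, -0.0186, 0.0115, 0, 0.001, 0.002, 0.3, -0.0078, -0.0186, 0.0115, 0, 0.001, 0.002, 0.3, -0.0078, -0.0186, 0.0115, 0, 0.001, 0.002, 0.3, -0.0078, -0.0186, 0.0115, 0, 0.001, 0.002, 0.3, -0.0078, -0.0186, 0.0115, 0, 0.001, 0.002, 0.3]}}

```text
time: 28.52
ee_pos: [447.5, 303.4, 241.4]
orientation: [[1.0, -0.003, 0.002], [-0.003, -1.0, 0.001], [0.002, -0.001, -1.0]]
wrist_force: [0.5, -0.3, -0.3]
gripper_width: 55.6
```

```bash
python3 go.py 446.5 304 149
```

```text
t 28.52 ee [447.5 303.4 241.4] w 55.6 F [ 0.5 -0.3 -0.3]
shift [-0.0012 -0.0005  0.0924] rot [-0.0007 -0.0018 -0.0026]
```

Call:
{"fn": "drive_tool", "kwargs": {"increments": [-0.001, -0.0005, 0.02, 0, -0.001, -0.002, 0.3, -0.001, -0.0005, 0.04, 0, -0.001, -0.002, 0.3, -0.001, -0.0005, 0.06, 0, -0.001, -0.002, 0.3, -0.001, -0.0005, 0.078, 0, -0.001, -0.002, 0.3, -0.001, -0.0005, 0.088, 0, -0.001, -0.002, 0.3, -0.001, -0.0005, 0.092, 0, -0.001, -0.002, 0.3, -0.001, -0.0005, 0.092, 0, -0.001, -0.002, 0.3, -0.001, -0.0005, 0.092, 0, -0.001, -0.002, 0.2]}}

```text
time: 29.18
ee_pos: [446.7, 304.5, 149.8]
orientation: [[1.0, -0.0, 0.001], [-0.0, -1.0, 0.001], [0.001, -0.001, -1.0]]
wrist_force: [-0.6, 0.3, -0.1]
gripper_width: 51.6
```

```bash
python3 m2.py 110 446.5 304 0 pics/b110.png; python3 go.py 446.5 304 149
```

```text
top none 0
scene iou 0.88 conf 0.78 [4.4197e+02 3.0885e+02 7.0000e-02]
t 29.38 ee [446.8 304.5 150.1] w 51.1 F [-0.5 -1.   0.3]
shift [-0.0003  0.0005  0.0011] rot [-0.0014 -0.0018 -0.0002]
```

View pics/b110.png

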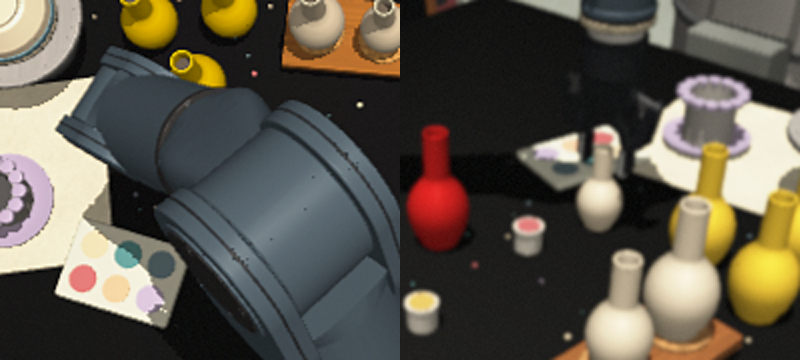

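Call:
{"fn": "drive_tool", "kwargs": {"increments": [0, 0, 0, 0, 0, 0, 0, 0, 0, 0, 0, 0, 0, -0.2, 0, 0, 0, 0, 0, 0, -0.4, 0, 0, 0, 0, 0, 0, -0.6, 0, 0, 0, 0, 0, 0, -1, 0, 0, 0, 0, 0, 0, -1, 0, 0, 0, 0, 0, 0, -1, 0, 0, 0, 0, 0, 0, -1]}}

```text
time: 30.05
ee_pos: [446.7, 304.3, 149.6]
orientation: [[1.0, -0.0, 0.001], [-0.0, -1.0, 0.001], [0.001, -0.001, -1.0]]
wrist_force: [-0.1, -0.1, 5.4]
gripper_width: 22.6
```

Call:
{"fn": "drive_tool", "kwargs": {"increments": [0, 0, -0.003, 0, 0, 0, -1, 0, 0, -0.01, 0, 0, 0, -1, 0, 0, -0.02, 0, 0, 0, -1, 0, 0, -0.035, 0, 0, 0, -1, 0, 0, -0.055, 0, 0, 0, -1, 0, 0, -0.075, 0, 0, 0, -1, 0, 0, -0.09, 0, 0, 0, -1, 0, 0, -0.09, 0, 0, 0, -1]}}

```text
time: 30.72
ee_pos: [447.1, 305.2, 242.8]
orientation: [[1.0, 0.0, 0.005], [-0.0, -1.0, 0.004], [0.005, -0.004, -1.0]]
wrist_force: [0.4, 0.4, -1.8]
gripper_width: 22.7
```

```bash
python3 m2.py 110 446.5 304 89 pics/h110.png;  python3 go.py 641.5 -31 240
```

```text
top none 0
scene iou 0.80 conf 0.83 [4.3996e+02 3.1021e+02 1.4000e-01]
t 30.92 ee [446.  303.8 238.5] w 22.6 F [ 0.8 -0.1 -3.2]
shift [ 0.1955  0.3348 -0.0015] rot [ 0.0003  0.0006 -0.    ]
```

View pics/h110.png

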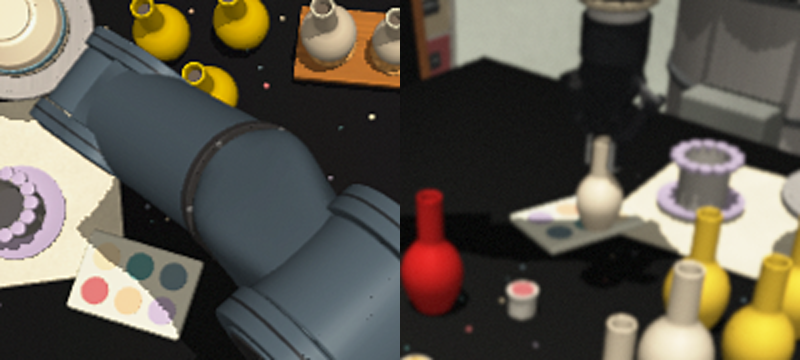

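Call:
{"fn": "drive_tool", "kwargs": {"increments": [0, 0.015, 0, 0, 0, 0, -1, 0, 0.045, 0, 0, 0, 0, -1, 0, 0.08, 0, 0, 0, 0, -1, 0, 0.115, 0, 0, 0, 0, -1, 0, 0.15, 0, 0, 0, 0, -1, 0, 0.185, 0, 0, 0, 0, -1, 0, 0.22, 0, 0, 0, 0, -1, 0.005, 0.255, 0, 0, 0, 0, -1]}}

```text
time: 31.58
ee_pos: [449.8, 47.5, 238.2]
orientation: [[1.0, 0.001, -0.002], [0.001, -1.0, 0.0], [-0.002, -0.0, -1.0]]
wrist_force: [0.5, -0.1, -3.0]
gripper_width: 22.4
```

Call:
{"fn": "drive_tool", "kwargs": {"increments": [0.012, 0.032, 0, 0, 0, 0, -1, 0.025, 0.056, 0, 0, 0, 0, -1, 0.047, 0.072, 0, 0, 0, 0, -1, 0.075, 0.08, 0, 0, 0, 0, -1, 0.105, 0.08, 0, 0, 0, 0, -1, 0.135, 0.08, 0, 0, 0, 0, -1, 0.162, 0.08, 0, 0, 0, 0, -1, 0.18, 0.08, 0, 0, 0, 0, -1]}}

```text
time: 32.25
ee_pos: [633.2, -30.9, 237.5]
orientation: [[1.0, -0.0, -0.001], [-0.0, -1.0, 0.001], [-0.001, -0.001, -1.0]]
wrist_force: [0.3, -0.2, -2.7]
gripper_width: 22.5
```

Call:
{"fn": "drive_tool", "kwargs": {"increments": [0.01, 0, 0, 0, 0, 0, -1, 0.01, 0, 0.004, 0, 0, 0, -1, 0.01, 0, 0.014, 0, 0, 0, -1, 0.01, 0, 0.024, 0, 0, 0, -1, 0.01, 0, 0.028, 0, 0, 0, -1, 0.01, 0, 0.028, 0, 0, 0, -1, 0.01, 0, 0.028, 0, 0, 0, -1, 0.01, 0, 0.028, 0, 0, 0, -1]}}

```text
time: 32.92
ee_pos: [641.3, -30.8, 211.5]
orientation: [[1.0, -0.0, 0.001], [-0.0, -1.0, 0.001], [0.001, -0.001, -1.0]]
wrist_force: [0.3, -0.0, -2.1]
gripper_width: 22.7
```

```bash
python3 m2.py 110 641 -31 61 pics/p110.png;  python3 go.py 642 -31 184.7
```

```text
top none 0.19065006584460673
scene none 0
t 33.12 ee [641.5 -30.8 211.6] w 22.4 F [ 0.   0.4 -1.7]
shift [0.0005 0.0002 0.0269] rot [-0.0005 -0.0012 -0.0001]
```

View pics/p110.png

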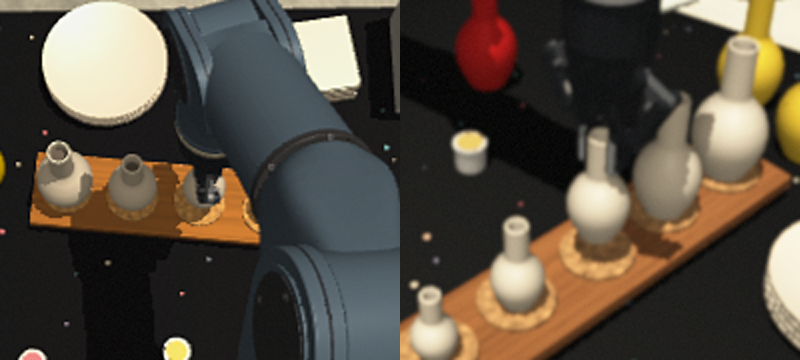

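```bash
python3 - <<'E'
from fit import *
img=ctrl.capture("scene")
for n in("vase_110","tallest_vase"):
    for d in ctrl.outline_of("scene",n):
        s=sil("scene",640,-31,61,110);m=d["mask"].astype(float)
        iou=np.minimum(s,m).sum()/np.maximum(s,m).sum()
        if iou>.4: print(n,iou,d["conf"],np.round(fit([("scene",m)],640,-31,61,110),2))
s=sil("scene",640,-31,61,110)>.5
c,_=cv2.findContours(s.astype(np.uint8),0,1); q=cv2.resize(img[130:280,250:400],None,fx=4,fy=4,interpolation=cv2.INTER_CUBIC)
cv2.polylines(q,[((c[0].reshape(-1,2)-[250,130])*4+2).astype(np.int32)],True,(0,255,0))
cv2.imwrite("pics/ov110.png",q)
E
```

```text
vase_110 0.8575355874996423 0.57 [ 6.3933e+02 -3.2220e+01  1.3000e-01]
```

View pics/ov110.png

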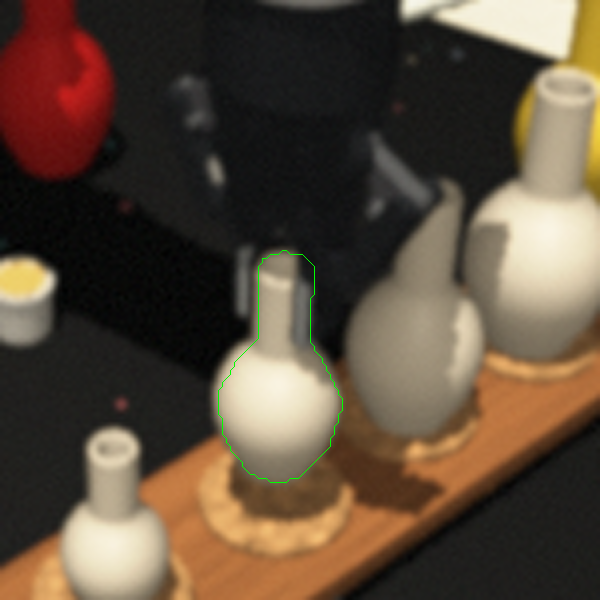

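Call:
{"fn": "drive_tool", "kwargs": {"increments": [0.001, 0, 0.008, 0, 0, 0, -1, 0.001, 0, 0.015, 0, 0, 0, -1, 0.001, 0, 0.02, 0, 0, 0, -1, 0.001, 0, 0.023, 0, 0, 0, -1, 0.001, 0, 0.0245, 0, 0, 0, -1, 0.001, 0, 0.0255, 0, 0, 0, -1, 0.001, 0, 0.0265, 0, 0, 0, -1, 0.001, 0, 0.0265, 0, 0, 0, -1]}}

```text
time: 33.93
ee_pos: [642.5, -30.7, 184.8]
orientation: [[1.0, 0.0, 0.001], [0.0, -1.0, 0.001], [0.001, -0.001, -1.0]]
wrist_force: [-1.2, 0.0, -2.2]
gripper_width: 22.5
```

Call:
{"fn": "drive_tool", "kwargs": {"increments": [0, 0, 0, 0, 0, 0, -1, 0, 0, 0.0003, 0, 0, 0, -1, 0, 0, 0.0006, 0, 0, 0, -1, 0, 0, 0.0009, 0, 0, 0, -1, 0, 0, 0.001, 0, 0, 0, -1, 0, 0, 0.001, 0, 0, 0, -1, 0, 0, 0.001, 0, 0, 0, -1, 0, 0, 0.001, 0, 0, 0, -1]}}

```text
time: 34.6
ee_pos: [642.6, -30.7, 184.7]
orientation: [[1.0, -0.0, 0.002], [-0.0, -1.0, 0.0], [0.002, -0.0, -1.0]]
wrist_force: [-1.5, 0.3, 7.6]
gripper_width: 22.4
```

Call:
{"fn": "drive_tool", "kwargs": {"increments": [0, 0, 0, 0, 0, 0, -0.45, 0, 0, 0, 0, 0, 0, -0.4, 0, 0, 0, 0, 0, 0, -0.35, 0, 0, 0, 0, 0, 0, -0.25, 0, 0, 0, 0, 0, 0, -0.1, 0, 0, 0, 0, 0, 0, 0, 0, 0, 0, 0, 0, 0, 0, 0, 0, 0, 0, 0, 0, 0]}}

```text
time: 35.27
ee_pos: [642.3, -30.7, 183.5]
orientation: [[1.0, 0.0, 0.0], [0.0, -1.0, 0.001], [0.0, -0.001, -1.0]]
wrist_force: [0.0, 0.1, -0.4]
gripper_width: 42.8
```

Call:
{"fn": "drive_tool", "kwargs": {"increments": [0, 0, -0.005, 0, 0, 0, 0, 0, 0, -0.015, 0, 0, 0, 0.1, 0, 0, -0.03, 0, 0, 0, 0.1, 0, 0, -0.05, 0, 0, 0, 0.1, 0, 0, -0.07, 0, 0, 0, 0.1, 0, 0, -0.09, 0, 0, 0, 0.1, 0, 0, -0.105, 0, 0, 0, 0.1, 0, 0, -0.11, 0, 0, 0, 0.1]}}

```text
time: 35.93
ee_pos: [643.2, -30.6, 297.4]
orientation: [[1.0, 0.0, 0.005], [0.0, -1.0, 0.001], [0.005, -0.001, -1.0]]
wrist_force: [0.8, 0.8, 0.2]
gripper_width: 47.0
```

Call:
{"fn": "drive_tool", "kwargs": {"increments": [-0.03, 0, 0, 0, 0, 0, 0.1, -0.06, 0, 0, 0, 0, 0, 0.1, -0.09, 0.005, 0, 0, 0, 0, 0.1, -0.12, 0.03, 0, 0, 0, 0, 0.1, -0.15, 0.06, 0, 0, 0, 0, 0.1, -0.175, 0.09, 0, 0, 0, 0, 0.1, -0.19, 0.12, 0, 0, 0, 0, 0.1, -0.19, 0.15, 0, 0, 0, 0, 0.1]}}

```text
time: 36.6
ee_pos: [448.7, -182.1, 293.8]
orientation: [[1.0, -0.001, -0.002], [-0.001, -1.0, -0.0], [-0.002, 0.0, -1.0]]
wrist_force: [0.3, -0.0, -0.5]
gripper_width: 47.3
```

Call:
{"fn": "drive_tool", "kwargs": {"increments": [0, 0.035, 0, 0, 0, 0, 0.1, 0, 0.07, 0, 0, 0, 0, 0.1, 0, 0.105, 0, 0, 0, 0, 0.1, 0, 0.14, 0, 0, 0, 0, 0.1, 0, 0.175, 0, 0, 0, 0, 0.1, 0, 0.21, 0, 0, 0, 0, 0.1, 0, 0.23, 0, 0, 0, 0, 0.1, 0, 0.23, 0, 0, 0, 0, 0.1]}}

```text
time: 37.27
ee_pos: [450.5, -416.1, 292.5]
orientation: [[1.0, -0.006, -0.001], [-0.006, -1.0, -0.001], [-0.001, 0.001, -1.0]]
wrist_force: [-1.1, 0.1, 0.3]
gripper_width: 46.8
```

```bash
cat > m3.py <<'E'
from fit import *
exp={130:(649,63),110:(641,-31),90:(628,-125),70:(619,-215),150:(659,154)}
for cam in("top","scene"):
    img=ctrl.capture(cam); cv2.imwrite(f"pics/{cam}_end.png",img)
    D=ctrl.outline_of(cam,"vase_130")+ctrl.outline_of(cam,"tallest_vase")
    for H,(x,y) in exp.items():
        s=sil(cam,x,y,35,H);b=(0,)
        for d in D:
            m=d["mask"].astype(float);iou=np.minimum(s,m).sum()/np.maximum(s,m).sum()
            if iou>b[0]:b=(iou,m)
        print(cam,H,np.round(fit([(cam,b[1])],x,y,35,H),2).tolist() if b[0]>.3 else "none")
    for d in ctrl.outline_of(cam,"pad_a"):
        ys,xs=np.nonzero(d["mask"]);print(cam,"pad",np.round(ray(cam,(ys.mean(),xs.mean()),35)[:2],1),len(ys))
E
python3 m3.py
```

```text
top 130 [652.33, 61.62, 0.05]
top 110 [645.26, -35.55, 0.15]
top 90 [632.96, -126.78, 0.16]
top 70 [623.95, -216.01, 0.15]
top 150 [661.38, 153.0, 0.05]
top pad [623.5 -29. ] 152
top pad [ 615.4 -119.9] 229
top pad [628.   64.4] 149
scene 130 [647.44, 65.12, 0.06]
scene 110 [640.45, -30.64, 0.07]
scene 90 [627.28, -124.6, 0.05]
scene 70 none
scene 150 [657.18, 156.79, 0.06]
scene pad [ 625.7 -220.8] 714
scene pad [ 633.5 -137.4] 541
scene pad [655.2  47.8] 319
scene pad [651.7 -41.5] 368
```

View pics/scene_end.png

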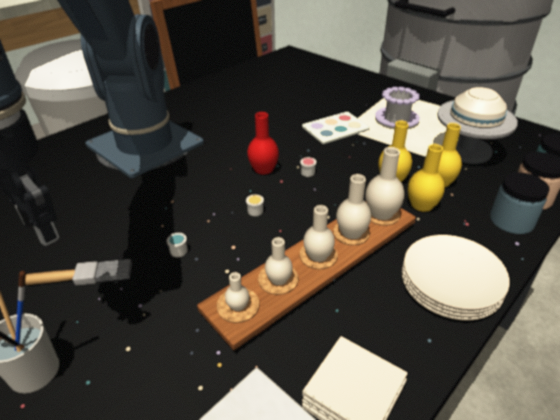

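View pics/top_end.png

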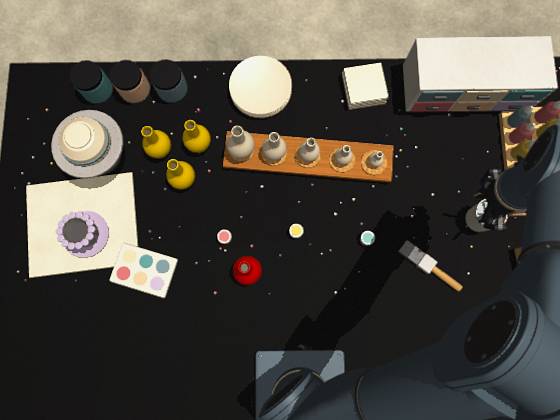

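Call:
{"fn": "drive_tool", "kwargs": {"increments": [0, -0.02, 0, 0, 0, 0, 0.1, 0, -0.04, 0, 0, 0, 0, 0.1, 0, -0.06, 0, 0, 0, 0, 0.1, 0, -0.06, 0, 0, 0, 0, 0.1, 0, -0.06, 0, 0, 0, 0, 0.1, 0, -0.06, 0, 0, 0, 0, 0.1, 0, -0.06, 0, 0, 0, 0, 0.1, 0, -0.06, 0, 0, 0, 0, 0.1]}}

```text
time: 38.33
ee_pos: [452.1, -351.6, 293.3]
orientation: [[1.0, -0.001, 0.0], [-0.001, -1.0, 0.0], [0.0, -0.0, -1.0]]
wrist_force: [0.9, -0.1, -0.9]
gripper_width: 47.0
```

```bash
python3 -c "
from rig import ctrl
s=ctrl.observe();print(s['time'],s['wrist_force'].round(2),abs(s['qd']).max())
print(ctrl.job_done())"
```

```text
38.3333 [ 0.9  -0.12 -0.92] 0.17572592572525536
the job is handed in; nothing more can be done
None
```

I stood all four vases on the empty cork pads in falling order (130, 110, 90, 70 mm, counted from the tallest) and handed the job in at about 38 s. Each was set down until I felt light contact (about 8–14 N), then released.

- **Placement:** In the last pictures all five stand upright in order on their pads. The fitted positions are within about 6 mm of the pad centres measured before placing, inside the 15 mm limit. The tallest vase moved under 1 mm by the fit.
- **Clearance:** The arm was parked clear of the row, with under 1.5 N at the wrist.
- **What disagreed or failed:**
  - The two cameras differ by about 4–5 mm from each other throughout.
  - In the final check the scene camera did not find the 70 mm vase, though it shows upright on its pad in both pictures, and the top camera and an earlier scene fit place it well.
  - Fresh pad measurements at the end were unusable because the vases now cover the pads.
  - The empty-pad measurements put the second pad about 3 mm off the straight line through the others, which I left as it was because it is well within tolerance.

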